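Make up the parts trays for two guitar repairs

TASK

Make up the parts for two guitar repairs: the dark wooden tray gets the chrome humbucker pickup, the chrome tailpiece and the amber knob, and the grey tray gets the black single-coil pickup and the black knob. In each tray the pickup lies in the wide pickup bay, the knob in the small bay beside it and the tailpiece in the long bay, each flat on the tray's floor and right way up as it lay on the bench; set them down gently, do not drop them. Leave the gold pickup, the cream pickup and the polish tin where they are.

Things in the scene. Friction and masses are not known exactly. Their poses are not given: they have to be found in the camera images.
- chrome_humbucker_center (a point): Chrome humbucker pickup: silver box with a row of six screw heads on top, 38 mm wide (own x), 70 long (84 with the 3 mm thick ears at the foot of its ends), 21 high, about 140 g; long side along its own y, z up when right way up as at the start. Point: its centre, 10.5 mm above its foot. The stock lies close together on a cork mat, 85 mm apart along x: open the gripper no wider than needed.
- tailpiece_center (a point): Chrome stop tailpiece: a plain, silver bar with rounded edges and forked ends and six string holes through it, 18 mm wide (own x), 100 mm long, 15 mm high, 100 g; long side along its own y, z up when right way up as at the start. Point: its centre, half-way up, 7.5 mm above its foot.
- amber_knob_center (a point): Amber control knob: an upright, nearly straight-sided round knob, orange-amber with a brass top, 26 mm across at the foot, 25 mm at the top, 18 mm high, 20 g, with a white pointer mark on top. Point: its centre, half-way up, 9 mm above its foot; z up when it stands right way up as at the start.
- black_pickup_center (a point): Black single-coil pickup: narrow block with rounded ends and six bright pole pieces along its middle, black cover, 22 mm wide (own x), 72 long (84 with the 3 mm thick black ears at the foot of its ends), 18 high, about 80 g; long side along its own y, z up when right way up as at the start. Point: its centre, half-way up, 9 mm above its foot.
- black_knob_center (a point): Black control knob: an upright, nearly straight-sided round knob, black with a silver top, 26 mm across at the foot, 25 mm at the top, 18 mm high, 20 g, with a white pointer mark on top. Point: its centre, half-way up, 9 mm above its foot; z up when it stands right way up as at the start.
- wooden_tray: Dark brown wooden job tray with bays, 174 mm (own x) by 198 mm (own y), fixed; origin under its centre, z up. Floor 4 mm thick, walls 22 mm high, 5 thick, dividers 14 high, 4 thick. Three bays, sizes and centres in the tray's own x, y (mm): long bay 70 x 188 at (-47, 0); pickup bay 90 x 110 at (37, -39); small knob bay 90 x 74 at (37, 57).
- grey_tray: Grey plastic job tray with bays, same pattern as the wooden one: 174 mm (own x) by 198 mm (own y), fixed; origin under its centre, z up. Floor 4 mm thick, walls 22 mm high, 5 thick, dividers 14 high, 4 thick. Three bays, sizes and centres in the tray's own x, y (mm): long bay 70 x 188 at (-47, 0); pickup bay 90 x 110 at (37, -39); small knob bay 90 x 74 at (37, 57).
- gold_humbucker_center (a point): Gold humbucker pickup: gold-coloured box with a row of six screw heads on top, 38 mm wide (own x), 70 long (84 with the 3 mm thick ears at the foot of its ends), 21 high, about 140 g; long side along its own y, z up when right way up as at the start. Point: its centre, 10.5 mm above its foot. Not wanted: stays where it lies.
- cream_pickup_center (a point): Cream single-coil pickup: narrow block with rounded ends and six bright pole pieces along its middle, cream-white cover, 22 mm wide (own x), 72 long (84 with the 3 mm thick black ears at the foot of its ends), 18 high, about 80 g; long side along its own y, z up when right way up as at the start. Point: its centre, half-way up, 9 mm above its foot. Not wanted: stays where it lies.
- polish_tin_center (a point): Flat round tin of polish with a green lid and white label, 60 mm across, 22 mm high, 90 g. Point: its centre, 11 mm above its foot. Stays where it lies.
Not all that is in view belongs to the job. Leave any purple look-alike of the part that bears black_pickup_center alone.

How it is judged (in metres and radians):
At the end, for the whole second after the job is handed in: Each wanted part has its centre within its own bay of its own tray, within 3 mm of its height when flat on the tray floor, right way up within 0.1 rad, at rest (under 0.02 m/s); gold pickup, cream pickup and tin within 25 mm of their starts, upright within 0.1 rad (x of chrome_humbucker_center in the frame of wooden_tray between -0.008 and 0.082 m and y of chrome_humbucker_center in the frame of wooden_tray between -0.094 and 0.016 m and z of chrome_humbucker_center in the frame of wooden_tray between 0.0115 and 0.0175 m and angle between each of chrome_humbucker_center, tailpiece_center, amber_knob_center, black_pickup_center, black_knob_center, gold_humbucker_center, cream_pickup_center, polish_tin_center's own z axis and vertical below 0.1 rad and linear speed of each of chrome_humbucker, tailpiece, amber_knob, black_pickup, black_knob below 0.02 m/s and x of tailpiece_center in the frame of wooden_tray between -0.082 and -0.012 m and y of tailpiece_center in the frame of wooden_tray between -0.094 and 0.094 m and z of tailpiece_center in the frame of wooden_tray between 0.0085 and 0.0145 m and x of amber_knob_center in the frame of wooden_tray between -0.008 and 0.082 m and y of amber_knob_center in the frame of wooden_tray between 0.02 and 0.094 m and z of amber_knob_center in the frame of wooden_tray between 0.01 and 0.016 m and x of black_pickup_center in the frame of grey_tray between -0.008 and 0.082 m and y of black_pickup_center in the frame of grey_tray between -0.094 and 0.016 m and z of black_pickup_center in the frame of grey_tray between 0.01 and 0.016 m and x of black_knob_center in the frame of grey_tray between -0.008 and 0.082 m and y of black_knob_center in the frame of grey_tray between 0.02 and 0.094 m and z of black_knob_center in the frame of grey_tray between 0.01 and 0.016 m and distance of each of gold_humbucker_center, cream_pickup_center, polish_tin_center from where it was at the start of the episode below 0.025 m); the robot touches nothing.
It fails at once if a part is dropped, thrown or knocked: it moves faster than 0.8 m/s (a fall of about 33 mm) while the fingers do not touch it ((linear speed of chrome_humbucker above 0.8 m/s and contact force between the fingers and chrome_humbucker below 0.05 N) or (linear speed of tailpiece above 0.8 m/s and contact force between the fingers and tailpiece below 0.05 N) or (linear speed of amber_knob above 0.8 m/s and contact force between the fingers and amber_knob below 0.05 N) or (linear speed of black_pickup above 0.8 m/s and contact force between the fingers and black_pickup below 0.05 N) or (linear speed of black_knob above 0.8 m/s and contact force between the fingers and black_knob below 0.05 N)).
It fails at once if the gold pickup, the cream pickup or the tin is shifted by more than 25 mm (distance of any of gold_humbucker_center, cream_pickup_center, polish_tin_center from where it was at the start of the episode above 0.025 m).
It also fails if it takes over 104 s, if anything falls off the work surface, if the arm or the gripper's body presses on something with over 40 N, if the wrist force passes 120 N, or if a joint passes its speed limit or range.

ROBOT

A 7-joint arm with a two-finger parallel gripper is mounted at the origin on the work surface. World frame = base frame: x ahead of the robot, y to its left, z up, the work surface at z = 0. Lengths are in mm, angles in rad, forces in N, time in s.
With the tool pointing down it reaches from about 425 to 875 mm from the base axis. Payload 9.9 kg.
Tool frame: the origin (TCP) lies on the front face of the gripper's body, between the roots of the fingers; the fingertips stand 73 mm ahead of it and the grasp point (between the pads) lies 54 mm ahead of it (robot.nose_length is the distance from the TCP to the fingertips, in mm); z points along the fingers, y is the direction in which the jaws open and shut (so a half turn about z gives the same grasp; the last joint's range is limited). The gripper opens to 85 mm and grips with 20 to 120 N. Pads are 22 mm wide; open, the fingers measure 114 mm over their backs; the gripper's body (76 mm by 85 mm) begins 54 mm behind the grasp point. The pads swing forward as they close: fully open they stand 13 mm farther back than shut.
Start: joints at [-1.416, 0.576, 0.025, 1.437, -0.015, 1.129, -0.057], TCP at [159.655, 655.852, 303.889] pointing down, gripper open.
Joint ranges: [-2.76, 2.76], [-0.34, 2.15], [-1.52, 1.57], [0.19, 2.46], [-1.09, 4.23], [0.17, 1.99], [-2.82, 2.82]. Speed limits (rad/s): [2.22, 2.22, 3.01, 3.01, 3.14, 3.14, 3.14].

INTERFACE

Orientations are given as a unit quaternion [x, y, z, w].
In Python, from station import robot gives the robot as it stands. The module is installed in compiled form; this text tells all that it offers.
- The arm moves only by the tool carry_out, never from a script. Its argument "motion" is a list of rows, each an object of numbers: "x", "y", "z": the shift along the world's x, y, z in mm; "yaw": the turn about the world's z in degrees. In form: [{"x": .., "y": .., "z": .., "yaw": ..}, ...]. A call has 1 to 5 rows; each row is the pose to reach, as a shift and turn from the pose commanded when the call began; what a row does not reach only later rows make up. A row lasts 1/10 s, in which the tool goes at most 50 mm and 8.59 degrees, less where a joint would pass 70% of its speed; a pose out of reach is approached as far as the arm can. A call with a gripper value outside its range is refused whole. "hand" is the opening in per cent of the stroke, from 0 (shut) to 100 (fully open), set as the call begins (left out, the last holds). The fingers move at their own pace and stop on an object; "force" is the grip in N (left out, the last holds). Time passes only in rows, so rows that repeat a pose let the fingers close. It gives the time, the measured TCP pose, the force and the opening at its end, in the units of the state.
- robot.state(): the state, without advancing time (a new reading comes with each control period).
- robot.snapshot(name): name is "side" or "top"; returns (picture, depth): 384x512x3 uint8, red, green, blue; 384x512 float32, mm along the optical axis (not along the pixel's ray), 0 where there is no reading.
- robot.get_calibration(name): a dict with "mtx" (3x3 intrinsics, pixels), "k1" (the pictures are not rectified: a ray, as slopes to the right and down, at radius r is drawn at 1 + k1 r^2 times it, then the intrinsics apply), "position" and "attitude" of the camera in the world. Camera axes: x right, y up, looking along -z (the intrinsics and any distortion apply to the point x, -y, -z); pixel columns grow to the right and rows downward; lengths in mm; the calibration is good to about 2 mm. A picture is of the moment at which its call begins. get_calibration takes no time and is no camera call.
- robot.hand_in(): hands the job in, once; it reports no verdict.
The state is a dict: "time": time; "qpos": joint angles; "joint_velocities": joint speeds; "joint_torque": joint torques, N m; "tcp_pos": TCP position; "tcp_rot": TCP orientation; "ft_force": force on the tool from outside, world axes, zero at the start; "wrist_torque": the same for the moment, N m; "opening": finger opening in mm.
Only numpy, scipy, OpenCV 4.12 (cv2) and the standard library are available. Lean on these libraries where they do the work, as an engineer would, in place of code of your own. Each camera call takes 0.05 s, during which the arm holds its last target.

## Working session

There is one attempt and no reset: what is moved stays moved. The work goes in short steps, Python scripts to look and compute and a tool call to move; the robot and the scene stay as the last step left them, time stands still between calls to the robot, and variables do not carry over. Pictures are saved under pics/ and viewed, and the job is handed in when it is done.

Besides the shell and the picture viewer there is one more tool, called after "Emit:" as name(argument=value, ...), one argument or row to a line, values as JSON. carry_out: Moves the arm, as the interface text tells. Its arguments: {"type":"object","properties":{"motion":{"type":"array"},"hand":{"type":"number"},"force":{"type":"number"}},"required":["motion"]}

```bash
mkdir -p pics; ls; cat > h.py <<'E'
import numpy as np, cv2
from station import robot
E
python3 - <<'E'
from h import *
s=robot.state(); print(s)
for n in("top","side"):
    c=robot.get_calibration(n); print(n,c)
    p,d=robot.snapshot(n); np.savez(f"pics/{n}0.npz",p=p,d=d)
    cv2.imwrite(f"pics/{n}0.png",cv2.resize(p[:,:,::-1],(800,600),interpolation=cv2.INTER_CUBIC))
E
```

```text
pics
{'time': 0.0, 'qpos': array([-1.41578601,  0.5765455 ,  0.02484184,  1.43793461, -0.01503076,
        1.12899766, -0.0565075 ]), 'joint_velocities': array([-0.00082875,  0.00036678, -0.00041317,  0.00069074, -0.00035741,
        0.00057127,  0.00084179]), 'joint_torque': array([-1.71321885e-04, -7.65764380e+01,  2.25080498e+00, -2.85983580e+01,
        1.54229812e-02,  1.29098151e-02,  5.27050936e-07]), 'tcp_pos': array([159.56785   , 655.51357577, 303.0241065 ]), 'tcp_rot': array([ 1.19114160e-01,  9.92880201e-01, -8.47474807e-04, -7.11247604e-05]), 'ft_force': array([ 0.21212848,  0.60385175, -0.31675871]), 'wrist_torque': array([0.00037785, 0.00841257, 0.01863167]), 'opening': 85.72911849033181}
top {'mtx': array([[433.38425411,   0.        , 255.9838375 ],
       [  0.        , 433.38425411, 192.02443379],
       [  0.        ,   0.        ,   1.        ]]), 'k1': -0.10269602473720532, 'position': array([ 407.45195973,  -18.84535833, 1092.10196401]), 'attitude': array([ 0.0509339 , -0.04146176, -0.70071048,  0.71041642])}
side {'mtx': array([[370.61498708,   0.        , 259.14399456],
       [  0.        , 370.61498708, 190.48205852],
       [  0.        ,   0.        ,   1.        ]]), 'k1': 0.02813950799902877, 'position': array([543.02497822, 547.60244349, 554.56016906]), 'attitude': array([-0.00815546,  0.4091137 ,  0.91172295, -0.03634187])}
```

View pics/top0.png

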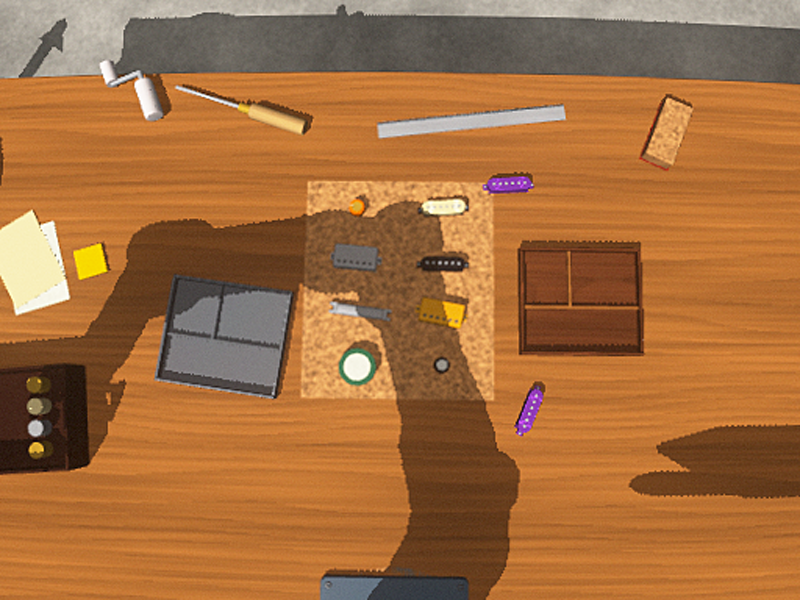

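View pics/side0.png

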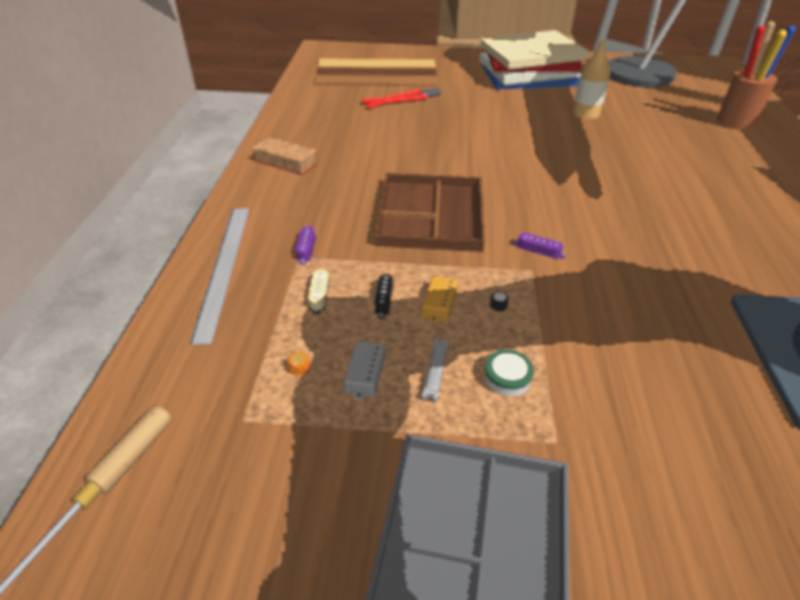

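```bash
cat >> h.py <<'E'
from scipy.spatial.transform import Rotation as R
def rays(n,uv):
    c=robot.get_calibration(n); K=c["mtx"]
    uv=np.asarray(uv,float).reshape(-1,1,2)
    # drawn = s*(1+k1 r^2)
    xy=cv2.undistortPoints(uv,K,np.array([c["k1"],0,0,0.]),None,None).reshape(-1,2)
    d=np.c_[xy[:,0],-xy[:,1],-np.ones(len(xy))]
    return c["position"],R.from_quat(c["attitude"]).apply(d)
def plane(n,uv,z):
    o,d=rays(n,uv); t=(z-o[2])/d[:,2]; return o+d*t[:,None]
def cloud(n,dep):
    h,w=dep.shape; u,v=np.meshgrid(np.arange(w),np.arange(h))
    o,d=rays(n,np.c_[u.ravel(),v.ravel()]); P=o+d*dep.ravel()[:,None]
    P[dep.ravel()==0]=np.nan
    return P.reshape(h,w,3)
def proj(n,P):
    c=robot.get_calibration(n); q=R.from_quat(c["attitude"]).inv().apply(np.atleast_2d(P)-c["position"])
    x=q[:,0]/-q[:,2]; y=-q[:,1]/-q[:,2]; f=1+c["k1"]*(x*x+y*y); K=c["mtx"]
    return np.c_[x*f*K[0,0]+K[0,2],y*f*K[1,1]+K[1,2]]
E
python3 - <<'E'
from h import *
for n in("top","side"):
    f=np.load(f"pics/{n}0.npz"); P=cloud(n,f["d"]); Z=P[:,:,2]
    print(n,np.nanmedian(Z), [np.round(np.nanmedian(Z[a:b,c:d]),1) for a,b,c,d in ((270,300,180,220),(120,130,250,260),(240,250,230,240))])
    m=((Z>6)&(Z<40)).astype(np.uint8)
    k,l,st,ce=cv2.connectedComponentsWithStats(m)
    for i in range(1,k):
        if 15<st[i,4]<5000:
            q=P[l==i]; r=cv2.minAreaRect(q[:,:2].astype(np.float32))
            print(n,np.round(ce[i]),st[i,4],"ctr",np.round(r[0],1),"sz",np.round(r[1],1),"ang",round(r[2],1),"zmax",np.round(np.percentile(q[:,2],[50,95]),1))
p=np.load("pics/top0.npz")["p"]
cv2.imwrite("pics/topc.png",cv2.resize(p[110:262,95:420,::-1],None,fx=2.46,fy=2.46,interpolation=cv2.INTER_CUBIC))
cv2.imwrite("pics/topmat.png",cv2.resize(p[112:258,190:350,::-1],None,fx=4,fy=4,interpolation=cv2.INTER_CUBIC))
E
```

```text
top 0.6492650217128357 [np.float64(0.6), np.float64(0.9), np.float64(4.0)]
top [86. 57.] 547 ctr [915.  461.8] sz [145.7  56.7] ang 50.8 zmax [27.1 33.9]
top [168.  73.] 535 ctr [877.7 274.8] sz [242.5  27.3] ang 70.3 zmax [24.4 30.3]
top [427.  85.] 865 ctr [ 838.5 -447.6] sz [ 52.6 115.2] ang 67.5 zmax [30.1 33.6]
top [325. 118.] 254 ctr [ 744.7 -180.5] sz [23.6 76.1] ang 2.4 zmax [18.2 22.1]
top [229. 133.] 86 ctr [700.9  69.3] sz [23.4 24.1] ang 85.3 zmax [18.1 22.4]
top [283. 133.] 259 ctr [705.1 -71.6] sz [27.7 80.1] ang 3.7 zmax [18.3 22.2]
top [ 57. 167.] 257 ctr [610.2 517.2] sz [50.6 51.7] ang 16.9 zmax [ 7.8 10.6]
top [227. 165.] 422 ctr [618.5  73.6] sz [72.9 39. ] ang 85.2 zmax [21.5 25.1]
top [370. 192.] 1354 ctr [ 552.5 -296.9] sz [207.1 174.2] ang 89.9 zmax [16.4 24.9]
top [282. 169.] 250 ctr [609.  -71.1] sz [76.4 22.7] ang 88.0 zmax [18.2 21.4]
top [349. 170.] 25 ctr [ 611.1 -239.3] sz [26.6 20. ] ang 65.5 zmax [7.7 9.9]
top [398. 175.] 23 ctr [ 601.2 -365.6] sz [14.2 23.1] ang 45.0 zmax [7.  8.5]
top [142. 214.] 1689 ctr [489.9 282.4] sz [210.4 177.2] ang 82.7 zmax
[... 3387 characters left out ...]
.3 -66.4] sz [72.9 37.9] ang 79.1 zmax [20.  21.9]
side [320. 192.] 116 ctr [447.9 -68.7] sz [24.  26.9] ang 24.5 zmax [16.4 18.7]
side [496. 217.] 1884 ctr [108.4 -17. ] sz [242.4  84.1] ang 67.5 zmax [11.4 13.6]
side [279. 236.] 355 ctr [531.4  62.5] sz [100.   18.3] ang 82.5 zmax [13.5 15.7]
side [234. 235.] 648 ctr [619.2  73.8] sz [75.  38.3] ang 85.1 zmax [20.4 22. ]
side [191. 232.] 148 ctr [701.9  72.3] sz [24.4 24.1] ang 49.7 zmax [17.4 19.1]
side [326. 237.] 703 ctr [442.7  65.4] sz [58.4 58.4] ang 1.7 zmax [21.5 23.2]
side [ 68. 303.] 1582 ctr [871.9 260.4] sz [207.8  26.6] ang 70.3 zmax [21.2 27.9]
side [304. 325.] 2278 ctr [487.5 269.4] sz [176.5 175. ] ang 82.7 zmax [16.8 22.8]
```

View pics/topmat.png

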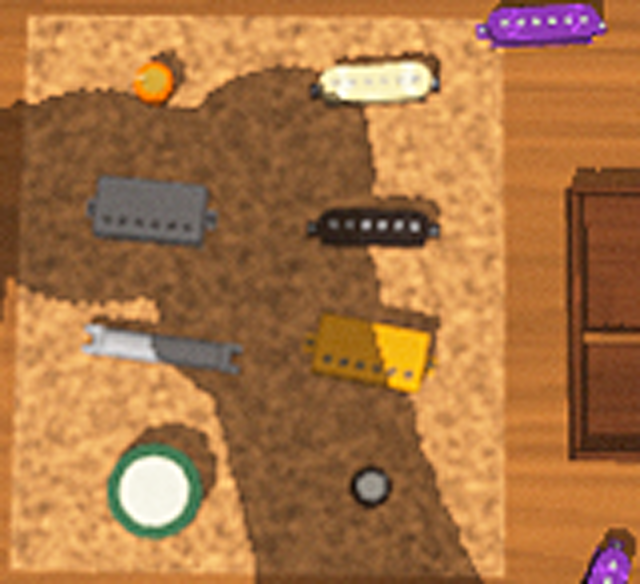

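The parts are unambiguous. In the top picture (800x600 pixels) the black single-coil is at (443,263), with bright poles on the mat. Its look-alikes at (508,184) and (530,410) are purple and off the mat, and the cream one is at (444,207). The enlarged crop confirms this. It also shows the chrome box at (356,257), the gold one at (442,312), the tailpiece at (360,310), the amber knob at (357,206), the black knob at (442,365) and the tin at (357,367). Next I'll fix the tray poses from their rim corners.

```bash
python3 - <<'E'
from h import *
p=np.load("pics/top0.npz")["p"]
for nm,c in (("grey",[(174,276),(294,291),(278,397),(156,380)]),("wood",[(519,243),(640,243),(642,354),(519,354)])):
    uv=(np.array(c)+.5)*.64-.5
    P=plane("top",uv,22); e=np.roll(P,-1,0)-P
    print(nm,np.round(P[:,:2],0).tolist(),"ctr",np.round(P.mean(0)),"edges",np.round(np.linalg.norm(e,axis=1)),"ang",np.round(np.degrees(np.arctan2(e[:,1],e[:,0])),1))
def fr(c,yaw,pts):
    return [np.round(np.array(c)+R.from_euler('z',yaw,degrees=True).apply([*q,0])[:2],1).tolist() for q in pts]
B=[(-47,0),(37,-39),(37,57)]
print(fr((552,-295),0,B)); print(fr((489,279),-7.3,B))
# overlay
im=cv2.resize(p[:,:,::-1],None,fx=2,fy=2,interpolation=cv2.INTER_CUBIC)
for c,y in(((552,-295),0),((489,279),-7.3)):
    for zz,sx,sy in((22,87,99),):
        cor=np.array([np.array([*c,zz])+R.from_euler('z',y,degrees=True).apply([a*sx,b*sy,0]) for a,b in((1,1),(1,-1),(-1,-1),(-1,1))])
        q=(proj("top",cor)*2+.5).astype(np.int32); cv2.polylines(im,[q],True,(0,255,255),1)
    for b in fr(c,y,B): cv2.circle(im,tuple((proj("top",[*b,4])[0]*2+.5).astype(int)),3,(0,0,255),-1)
cv2.imwrite("pics/ov.png",im[200:540,180:860])
E
```

```text
grey [[583.0, 365.0], [561.0, 167.0], [392.0, 187.0], [414.0, 386.0]] ctr [488. 276.  22.] edges [199. 170. 200. 170.] ang [-96.4 173.3  83.5  -6.8]
wood [[644.0, -194.0], [647.0, -392.0], [467.0, -390.0], [465.0, -192.0]] ctr [ 556. -292.   22.] edges [198. 180. 197. 179.] ang [-89.  179.2  90.5  -0.5]
[[505.0, -295.0], [589.0, -334.0], [589.0, -238.0]]
[[442.4, 285.0], [520.7, 235.6], [532.9, 330.8]]
```

View pics/ov.png

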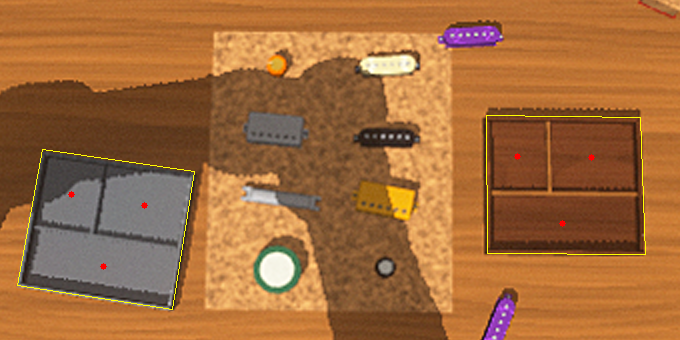

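Emit:
carry_out(
  motion=[
    {"x": 30, "y": -38, "z": 0, "yaw": -5.4},
    {"x": 60, "y": -76, "z": 0, "yaw": -10.8},
    {"x": 90, "y": -114, "z": 0, "yaw": -16.2},
    {"x": 120, "y": -152, "z": 0, "yaw": -21.6},
    {"x": 150, "y": -190, "z": 0, "yaw": -27},
  ],
  hand=58,
  force=40,
)

```text
time: 0.6
tcp_pos: [310.5, 464.0, 303.7]
tcp_rot: [0.349, 0.937, -0.0, -0.0]
ft_force: [0.9, 0.3, -0.0]
opening: 49.6
```

Emit:
carry_out(
  motion=[
    {"x": 30, "y": -38, "z": -10, "yaw": -5.4},
    {"x": 60, "y": -76, "z": -20, "yaw": -10.8},
    {"x": 90, "y": -114, "z": -30, "yaw": -16.2},
    {"x": 120, "y": -152, "z": -40, "yaw": -21.6},
    {"x": 150, "y": -190, "z": -50, "yaw": -27},
  ],
)

```text
time: 1.1
tcp_pos: [460.4, 274.2, 253.5]
tcp_rot: [0.558, 0.83, -0.0, -0.0]
ft_force: [1.4, -0.4, -0.1]
opening: 49.6
```

Emit:
carry_out(
  motion=[
    {"x": 31, "y": -38, "z": -10, "yaw": -5.4},
    {"x": 62, "y": -76, "z": -20, "yaw": -10.8},
    {"x": 93, "y": -114, "z": -35, "yaw": -16.2},
    {"x": 124, "y": -152, "z": -60, "yaw": -21.6},
    {"x": 158, "y": -190, "z": -85, "yaw": -26.9},
  ],
)

```text
time: 1.6
tcp_pos: [610.6, 93.1, 173.8]
tcp_rot: [0.736, 0.677, 0.0, -0.0]
ft_force: [0.2, 1.1, -0.5]
opening: 49.5
```

Emit:
carry_out(
  motion=[
    {"x": 1.5, "y": -12, "z": -20, "yaw": 0},
    {"x": 1.5, "y": -12, "z": -50},
    {"x": 1.5, "y": -12, "z": -50},
  ],
)

```text
invalid input at $.motion[1]: expected keys x, y, z, yaw
```

```bash
python3 - <<'E'
from h import *
s=robot.state(); print(s["time"],s["tcp_pos"],s["tcp_rot"],s["qpos"])
p,d=robot.snapshot("side")
im=cv2.resize(p[90:300,120:400,::-1],None,fx=2.8,fy=2.8,interpolation=cv2.INTER_CUBIC); cv2.imwrite("pics/s1.png",im)
P=cloud("side",d); t=s["tcp_pos"]
m=(abs(P[:,:,0]-t[0])<60)&(abs(P[:,:,1]-t[1])<20)&(P[:,:,2]>28)
q=P[m]; print("min tip z",np.percentile(q[:,2],[0,1,5]))
low=q[q[:,2]<t[2]-45]; print(low.min(0),low.max(0),len(low))
for a in(0,1):
    s_=low[(low[:,0]>t[0])==a]; print(np.round(np.percentile(s_,[2,50,98],axis=0),1).tolist())
E
```

```text
1.6 [610.64158473  93.07436014 173.8348725 ] [ 7.36108425e-01  6.76863636e-01  3.44954933e-05 -6.81092219e-05] [-4.62029335e-01  6.60236806e-01  3.84999354e-01  1.75569529e+00
 -3.30460603e-01  7.89931938e-01  8.53906678e-04]
min tip z [104.19090104 111.48179101 127.54761126]
[571.70366738  79.44905173 104.19090104] [648.19506258 109.03888261 128.77420865] 178
[[571.7, 93.1, 106.2], [579.4, 104.1, 119.1], [585.8, 108.2, 128.4]]
[[634.2, 83.5, 105.4], [637.8, 98.4, 118.5], [648.0, 103.6, 128.1]]
```

View pics/s1.png

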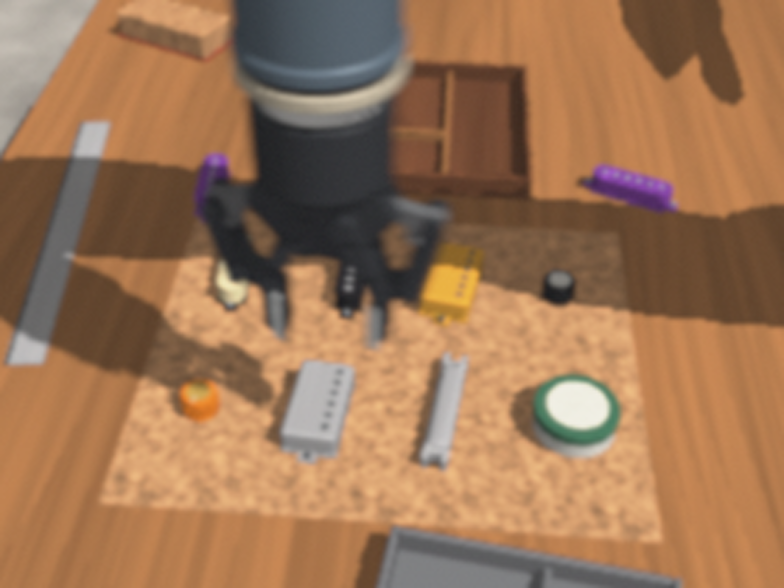

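Emit:
carry_out(
  motion=[
    {"x": 1.5, "y": -12, "z": -20, "yaw": 0},
    {"x": 1.5, "y": -12, "z": -55, "yaw": 0},
    {"x": 1.5, "y": -12, "z": -55, "yaw": 0},
  ],
)

```text
time: 1.95
tcp_pos: [608.9, 82.3, 115.8]
tcp_rot: [0.735, 0.678, -0.003, -0.002]
ft_force: [-0.8, 0.6, 0.3]
opening: 49.3
```

```bash
python3 - <<'E'
from h import *
s=robot.state(); print(s["time"],s["tcp_pos"],s["tcp_rot"])
p,d=robot.snapshot("side")
im=cv2.resize(p[90:300,120:400,::-1],None,fx=2.8,fy=2.8,interpolation=cv2.INTER_CUBIC); cv2.imwrite("pics/s2.png",im)
E
```

```text
1.95 [608.9102704   82.32664732 115.78592261] [ 0.73499618  0.67806131 -0.00302318 -0.00208265]
```

View pics/s2.png

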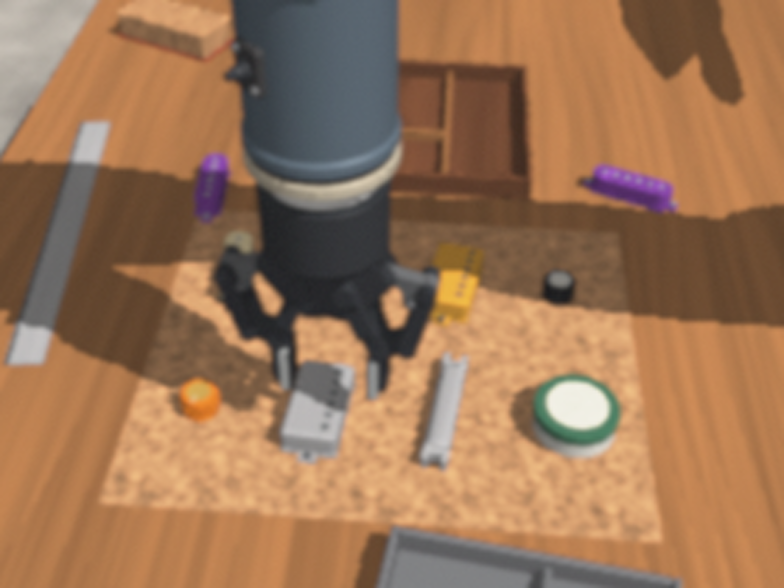

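```bash
python3 - <<'E'
from h import *
s=robot.state(); print(s["time"],s["tcp_pos"],s["tcp_rot"],s["joint_velocities"])
E
```

```text
2.0 [609.93350862  82.70281463 118.01642897] [ 0.73483596  0.67824075 -0.0019102  -0.00139296] [-0.01636318 -0.04973436  0.02159185 -0.03734177  0.0088042   0.0235579
 -0.00709905]
```

Emit:
carry_out(
  motion=[
    {"x": 0, "y": 0, "z": 0, "yaw": 0},
  ],
)

```text
time: 2.1
tcp_pos: [611.6, 83.0, 120.6]
tcp_rot: [0.735, 0.678, 0.0, 0.0]
ft_force: [0.3, -0.2, 0.8]
opening: 50.0
```

Emit:
carry_out(
  motion=[
    {"x": 7.3, "y": -9.2, "z": 0, "yaw": 0},
    {"x": 7.3, "y": -9.2, "z": -15, "yaw": 0},
    {"x": 7.3, "y": -9.2, "z": -30, "yaw": 0},
    {"x": 7.3, "y": -9.2, "z": -40, "yaw": 0},
    {"x": 7.3, "y": -9.2, "z": -46, "yaw": 0},
  ],
)

```text
time: 2.6
tcp_pos: [617.8, 73.7, 72.0]
tcp_rot: [0.735, 0.678, -0.001, -0.001]
ft_force: [0.2, -0.2, 0.1]
opening: 49.8
```

Emit:
carry_out(
  motion=[
    {"x": 0, "y": 0, "z": 0, "yaw": 0},
    {"x": 0, "y": 0, "z": 0, "yaw": 0},
  ],
)

```text
time: 2.8
tcp_pos: [618.6, 73.5, 73.6]
tcp_rot: [0.735, 0.678, -0.0, -0.0]
ft_force: [0.1, -0.2, -0.5]
opening: 49.5
```

```bash
cat >> h.py <<'E'
def look(name,n="side",box=(90,300,120,400),f=2.8):
    p,d=robot.snapshot(n); a,b,c,e=box
    cv2.imwrite(f"pics/{name}.png",cv2.resize(p[a:b,c:e,::-1],None,fx=f,fy=f,interpolation=cv2.INTER_CUBIC)); return p,d
def st():
    s=robot.state(); q=s["tcp_rot"]; print(round(s["time"],2),np.round(s["tcp_pos"],1),"jaw",round((2*np.degrees(np.arctan2(q[1],q[0]))-90+90)%180-90,2),"op",round(s["opening"],1),"F",np.round(s["ft_force"],1)); return s
E
python3 - <<'E'
from h import *
st(); look("s3")
E
```

```text
2.8 [618.6  73.5  73.6] jaw -4.58 op 49.5 F [ 0.1 -0.2 -0.5]
```

View pics/s3.png

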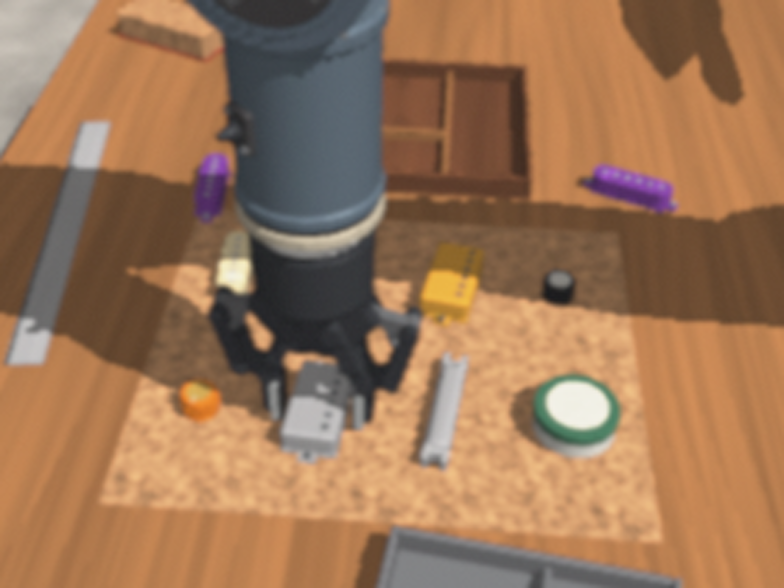

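The side view shows the fingers straddling the chrome box, at about (272,395) and (365,400), and clear of the tailpiece and the amber knob. Closing now.

Emit:
carry_out(
  motion=[
    {"x": 0, "y": 0, "z": 0, "yaw": 0},
    {"x": 0, "y": 0, "z": 0, "yaw": 0},
    {"x": 0, "y": 0, "z": 0, "yaw": 0},
    {"x": 0, "y": 0, "z": 0, "yaw": 0},
  ],
  hand=10,
  force=50,
)

```text
time: 3.25
tcp_pos: [619.0, 73.5, 74.4]
tcp_rot: [0.735, 0.678, 0.001, 0.0]
ft_force: [-0.5, -0.8, 4.8]
opening: 36.8
```

Emit:
carry_out(
  motion=[
    {"x": 0, "y": 0, "z": 5, "yaw": 0},
    {"x": 0, "y": 0, "z": 20, "yaw": 0},
    {"x": 0, "y": 0, "z": 40, "yaw": 0},
    {"x": 0, "y": 0, "z": 60, "yaw": 0},
    {"x": 0, "y": 0, "z": 75, "yaw": 0},
  ],
)

```text
time: 3.75
tcp_pos: [618.9, 73.5, 150.8]
tcp_rot: [0.735, 0.678, 0.001, 0.0]
ft_force: [1.1, 0.6, -1.4]
opening: 37.1
```

Emit:
carry_out(
  motion=[
    {"x": -2, "y": -25, "z": 5, "yaw": 0},
    {"x": -5, "y": -65, "z": 5, "yaw": 1},
    {"x": -9, "y": -110, "z": 5, "yaw": 2},
    {"x": -12, "y": -155, "z": 5, "yaw": 3},
    {"x": -15, "y": -200, "z": 5, "yaw": 4},
  ],
)

```text
time: 4.25
tcp_pos: [603.3, -128.1, 154.5]
tcp_rot: [0.71, 0.704, 0.0, 0.0]
ft_force: [1.3, -1.5, -1.1]
opening: 37.1
```

Emit:
carry_out(
  motion=[
    {"x": -3, "y": -45, "z": 0, "yaw": 0},
    {"x": -6, "y": -90, "z": 0, "yaw": 0.6},
    {"x": -10, "y": -135, "z": 0, "yaw": 0.6},
    {"x": -13, "y": -175, "z": 0, "yaw": 0.6},
    {"x": -15, "y": -206, "z": 0, "yaw": 0.6},
  ],
)

```text
time: 4.75
tcp_pos: [587.4, -335.8, 154.5]
tcp_rot: [0.708, 0.706, -0.001, 0.0]
ft_force: [0.3, 1.0, -1.5]
opening: 36.5
```

Emit:
carry_out(
  motion=[
    {"x": 0, "y": 0, "z": -10, "yaw": 0},
    {"x": 0, "y": 0, "z": -25, "yaw": 0},
    {"x": 0, "y": 0, "z": -40, "yaw": 0},
    {"x": 0, "y": 0, "z": -40, "yaw": 0},
  ],
)

```text
time: 5.15
tcp_pos: [587.9, -329.8, 110.7]
tcp_rot: [0.706, 0.708, -0.0, -0.003]
ft_force: [0.4, 0.4, -1.0]
opening: 37.1
```

```bash
python3 - <<'E'
from h import *
look("s4"); st(); look("t4","top",(90,290,280,460),3); st()
E
```

```text
5.2 [ 588.4 -330.4  112. ] jaw 0.13 op 36.8 F [ 0.2 -0.4 -1.4]
5.25 [ 588.8 -331.1  113. ] jaw 0.11 op 37.1 F [ 0.1 -0.8 -2. ]
```

View pics/s4.png

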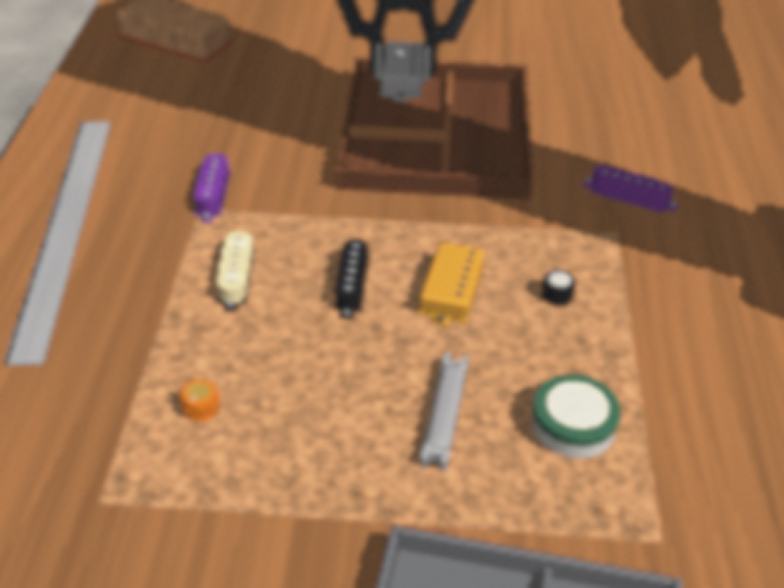

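View pics/t4.png

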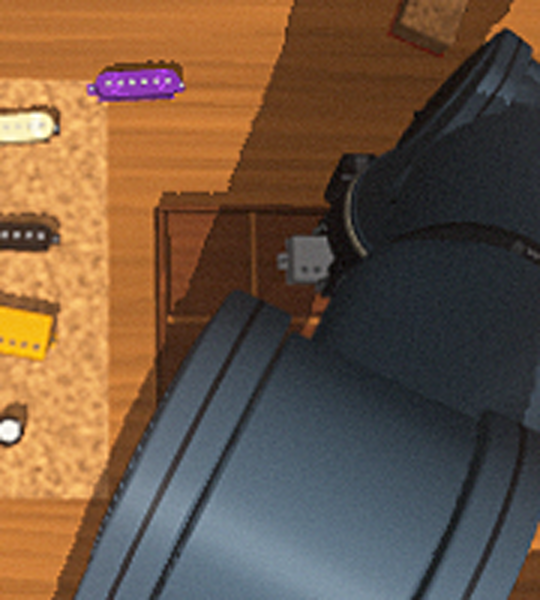

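Emit:
carry_out(
  motion=[
    {"x": 0, "y": 0, "z": -10, "yaw": 0},
    {"x": 0, "y": 0, "z": -20, "yaw": 0},
    {"x": 0, "y": 0, "z": -27, "yaw": 0},
    {"x": 0, "y": 0, "z": -30, "yaw": 0},
    {"x": 0, "y": 0, "z": -30, "yaw": 0},
  ],
)

```text
time: 5.75
tcp_pos: [588.3, -332.4, 83.0]
tcp_rot: [0.707, 0.707, -0.0, -0.001]
ft_force: [-0.6, 0.1, -0.9]
opening: 36.7
```

Emit:
carry_out(
  motion=[
    {"x": 0, "y": 0, "z": 0, "yaw": 0},
    {"x": 0, "y": 0, "z": 0, "yaw": 0},
  ],
)

```text
time: 5.95
tcp_pos: [588.8, -332.7, 84.1]
tcp_rot: [0.707, 0.707, 0.0, 0.0]
ft_force: [-0.1, 0.4, -0.7]
opening: 36.9
```

Steady at 84.1, so I go down 5.5 mm slowly to about 78.6.

Emit:
carry_out(
  motion=[
    {"x": 0, "y": 0, "z": -2, "yaw": 0},
    {"x": 0, "y": 0, "z": -4, "yaw": 0},
    {"x": 0, "y": 0, "z": -5, "yaw": 0},
    {"x": 0, "y": 0, "z": -5.5, "yaw": 0},
    {"x": 0, "y": 0, "z": -5.5, "yaw": 0},
  ],
)

```text
time: 6.45
tcp_pos: [588.5, -332.4, 78.5]
tcp_rot: [0.707, 0.707, 0.0, -0.0]
ft_force: [-1.5, 1.5, 2.9]
opening: 37.0
```

Emit:
carry_out(
  motion=[
    {"x": 0, "y": 0, "z": 0, "yaw": 0},
    {"x": 0, "y": 0, "z": 0, "yaw": 0},
  ],
)

```text
time: 6.65
tcp_pos: [588.5, -332.4, 78.5]
tcp_rot: [0.707, 0.707, 0.0, -0.0]
ft_force: [-2.2, 2.1, 5.1]
opening: 37.0
```

Emit:
carry_out(
  motion=[
    {"x": 0, "y": 0, "z": 0, "yaw": 0},
    {"x": 0, "y": 0, "z": 0, "yaw": 0},
    {"x": 0, "y": 0, "z": 0, "yaw": 0},
  ],
  hand=58,
)

```text
time: 6.95
tcp_pos: [588.7, -332.6, 78.0]
tcp_rot: [0.707, 0.707, -0.0, 0.0]
ft_force: [-0.5, 0.3, 0.1]
opening: 49.7
```

Emit:
carry_out(
  motion=[
    {"x": 0, "y": 0, "z": 15, "yaw": 0},
    {"x": 0, "y": 0, "z": 40, "yaw": 0},
    {"x": 0, "y": 20, "z": 75, "yaw": 0},
    {"x": -5, "y": 60, "z": 80, "yaw": -1},
    {"x": -10, "y": 105, "z": 80, "yaw": -2},
  ],
)

```text
time: 7.45
tcp_pos: [579.1, -228.4, 161.1]
tcp_rot: [0.72, 0.694, 0.001, 0.002]
ft_force: [0.6, 1.3, -1.6]
opening: 49.4
```

Emit:
carry_out(
  motion=[
    {"x": -7, "y": 45, "z": 0, "yaw": -1},
    {"x": -14, "y": 90, "z": 0, "yaw": -2},
    {"x": -21, "y": 135, "z": 0, "yaw": -3},
    {"x": -28, "y": 180, "z": 0, "yaw": -4},
    {"x": -36, "y": 220, "z": 0, "yaw": -5.3},
  ],
  hand=37,
)

```text
time: 7.95
tcp_pos: [542.6, -5.1, 159.3]
tcp_rot: [0.751, 0.661, 0.001, 0.0]
ft_force: [1.1, -0.3, -0.1]
opening: 31.8
```

Emit:
carry_out(
  motion=[
    {"x": -7, "y": 40, "z": 0, "yaw": 0},
    {"x": -12, "y": 70, "z": -5, "yaw": 0},
    {"x": -12, "y": 70, "z": -30, "yaw": 0},
    {"x": -12, "y": 70, "z": -40, "yaw": 0},
    {"x": -12, "y": 70, "z": -40, "yaw": 0},
  ],
)

```text
time: 8.45
tcp_pos: [530.2, 61.8, 117.7]
tcp_rot: [0.751, 0.66, -0.001, -0.0]
ft_force: [-0.1, -1.3, 0.8]
opening: 31.6
```

```bash
python3 - <<'E'
from h import *
st(); p,d=look("s5"); st(); np.savez("pics/s5.npz",p=p,d=d)
P=cloud("side",d); Z=P[:,:,2]
m=((Z>6)&(Z<30)).astype(np.uint8)
k,l,s_,ce=cv2.connectedComponentsWithStats(m)
for i in range(1,k):
    if 80<s_[i,4]<5000 and 150<ce[i][0]<360 and ce[i][1]>90:
        q=P[l==i]; r=cv2.minAreaRect(q[:,:2].astype(np.float32)); print(np.round(ce[i]),s_[i,4],np.round(r[0],1),np.round(r[1],1),round(r[2],1),np.round(np.percentile(q[:,2],[50,95]),1))
E
```

```text
8.45 [530.2  61.8 117.7] jaw -7.33 op 31.6 F [-0.1 -1.3  0.8]
8.5 [530.7  61.4 118.5] jaw -7.38 op 31.6 F [-0.1 -1.   0.5]
[182.  99.] 529 [ 840.3 -444.9] [ 54.4 114.6] 68.3 [26.6 29.5]
[251. 135.] 427 [ 617.5 -291.4] [ 54.6 203.2] 4.7 [18.1 24.3]
[196. 155.] 194 [ 744.1 -178.3] [21.9 77.4] 3.5 [17.1 19.1]
[346. 156.] 249 [ 375.8 -207.4] [24.6 73.5] 67.7 [16.5 18.3]
[204. 184.] 243 [703.4 -70.1] [22.1 71. ] 3.8 [17.4 19. ]
[244. 189.] 166 [612.7 -69.7] [19.6 73.1] 5.7 [17.2 19. ]
[279. 236.] 361 [531.6  63.5] [100.2  18.3] 82.6 [13.5 15.6]
[191. 232.] 153 [701.6  72.6] [24.6 25.3] 56.5 [17.2 19.1]
[326. 237.] 707 [442.3  65.6] [58.9 58.8] 4.1 [21.6 23.2]
[304. 325.] 2295 [487.3 269.6] [175.8 175.1] 82.5 [16.7 22.8]
```

View pics/s5.png

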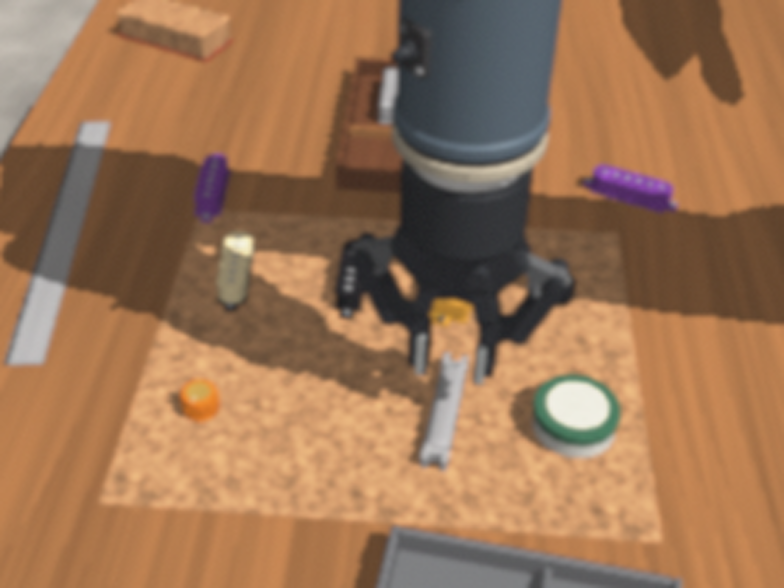

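Emit:
carry_out(
  motion=[
    {"x": 0.3, "y": 0.7, "z": -15, "yaw": 0},
    {"x": 0.3, "y": 0.7, "z": -28, "yaw": 0},
    {"x": 0.3, "y": 0.7, "z": -37, "yaw": 0},
    {"x": 0.3, "y": 0.7, "z": -42, "yaw": 0},
    {"x": 0.3, "y": 0.7, "z": -43.5, "yaw": 0},
  ],
)

```text
time: 9.0
tcp_pos: [530.8, 62.9, 74.3]
tcp_rot: [0.751, 0.661, -0.0, -0.0]
ft_force: [0.5, -0.0, -0.0]
opening: 31.5
```

Emit:
carry_out(
  motion=[
    {"x": 0, "y": 0, "z": 0, "yaw": 0},
    {"x": 0, "y": 0, "z": 0, "yaw": 0},
    {"x": 0, "y": 0, "z": 0, "yaw": 0},
    {"x": 0, "y": 0, "z": 0, "yaw": 0},
    {"x": 0, "y": 0, "z": 0, "yaw": 0},
  ],
  hand=0,
  force=50,
)

```text
time: 9.5
tcp_pos: [530.9, 63.3, 74.9]
tcp_rot: [0.751, 0.661, 0.0, 0.0]
ft_force: [-0.2, -0.4, 2.6]
opening: 16.5
```

Emit:
carry_out(
  motion=[
    {"x": 0, "y": 0, "z": 5, "yaw": 0},
    {"x": 0, "y": 0, "z": 20, "yaw": 0},
    {"x": 0, "y": 0, "z": 40, "yaw": 0},
    {"x": 0, "y": 0, "z": 65, "yaw": 0},
    {"x": 0, "y": -20, "z": 80, "yaw": 0},
  ],
)

```text
time: 10.0
tcp_pos: [531.3, 45.7, 156.3]
tcp_rot: [0.749, 0.662, 0.001, -0.0]
ft_force: [0.2, 0.2, -0.9]
opening: 16.2
```

Emit:
carry_out(
  motion=[
    {"x": -3, "y": -42, "z": 0, "yaw": 1},
    {"x": -6, "y": -84, "z": 0, "yaw": 2},
    {"x": -9, "y": -126, "z": 0, "yaw": 3},
    {"x": -12, "y": -168, "z": 0, "yaw": 4},
    {"x": -15, "y": -210, "z": 0, "yaw": 5.3},
  ],
)

```text
time: 10.5
tcp_pos: [515.5, -168.4, 155.1]
tcp_rot: [0.719, 0.695, 0.0, 0.0]
ft_force: [1.2, -0.7, -1.4]
opening: 16.7
```

Emit:
carry_out(
  motion=[
    {"x": -3, "y": -40, "z": 0, "yaw": 1},
    {"x": -6, "y": -80, "z": 0, "yaw": 2},
    {"x": -9, "y": -110, "z": 0, "yaw": 2},
    {"x": -11, "y": -127, "z": 0, "yaw": 2},
    {"x": -11, "y": -127, "z": -15, "yaw": 2},
  ],
)

```text
time: 11.0
tcp_pos: [504.5, -298.1, 141.5]
tcp_rot: [0.709, 0.706, -0.0, 0.002]
ft_force: [-0.1, 0.1, -1.4]
opening: 16.7
```

Emit:
carry_out(
  motion=[
    {"x": 0, "y": 0, "z": -15, "yaw": 0},
    {"x": 0, "y": 0, "z": -30, "yaw": 0},
    {"x": 0, "y": 0, "z": -38, "yaw": 0},
    {"x": 0, "y": 0, "z": -40, "yaw": 0},
    {"x": 0, "y": 0, "z": -40, "yaw": 0},
  ],
)

```text
time: 11.5
tcp_pos: [504.9, -293.8, 99.9]
tcp_rot: [0.707, 0.707, -0.0, -0.0]
ft_force: [0.7, -0.1, -0.7]
opening: 16.9
```

```bash
python3 - <<'E'
from h import *
st(); look("s6",box=(60,200,200,400),f=3.5); st()
E
```

```text
11.5 [ 504.9 -293.8   99.9] jaw 0.02 op 16.9 F [ 0.7 -0.1 -0.7]
11.55 [ 505.1 -293.9  100.2] jaw 0.02 op 17.0 F [ 0.3  0.4 -1. ]
```

View pics/s6.png

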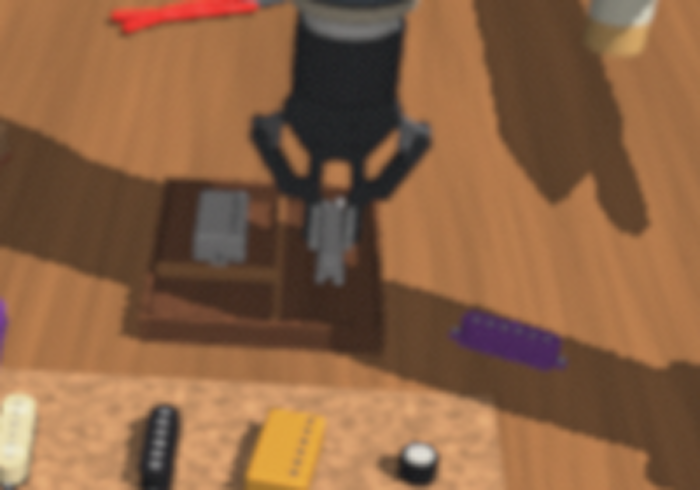

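Emit:
carry_out(
  motion=[
    {"x": 0, "y": 0, "z": -8, "yaw": 0},
    {"x": 0, "y": 0, "z": -14, "yaw": 0},
    {"x": 0, "y": 0, "z": -18, "yaw": 0},
    {"x": 0, "y": 0, "z": -20, "yaw": 0},
    {"x": 0, "y": 0, "z": -21.3, "yaw": 0},
  ],
)

```text
time: 12.05
tcp_pos: [504.7, -293.7, 78.9]
tcp_rot: [0.707, 0.707, 0.0, -0.0]
ft_force: [-5.3, 3.6, 23.6]
opening: 16.3
```

Emit:
carry_out(
  motion=[
    {"x": 0, "y": 0, "z": 0, "yaw": 0},
    {"x": 0, "y": 0, "z": -0.4, "yaw": 0},
    {"x": 0, "y": 0, "z": -0.4, "yaw": 0},
  ],
)

```text
time: 12.35
tcp_pos: [504.7, -293.7, 78.9]
tcp_rot: [0.707, 0.707, 0.0, -0.0]
ft_force: [-3.5, 2.8, 11.7]
opening: 16.7
```

Emit:
carry_out(
  motion=[
    {"x": 0, "y": 0, "z": 0, "yaw": 0},
    {"x": 0, "y": 0, "z": 0, "yaw": 0},
    {"x": 0, "y": 0, "z": 0, "yaw": 0},
  ],
  hand=37,
)

```text
time: 12.65
tcp_pos: [505.0, -293.9, 77.9]
tcp_rot: [0.707, 0.707, -0.0, 0.0]
ft_force: [0.1, 0.3, -0.1]
opening: 31.8
```

Emit:
carry_out(
  motion=[
    {"x": 0, "y": 0, "z": 15, "yaw": 0},
    {"x": 0, "y": 0, "z": 40, "yaw": 0},
    {"x": 5, "y": 20, "z": 75, "yaw": 0},
    {"x": 25, "y": 55, "z": 80, "yaw": 0},
    {"x": 45, "y": 93, "z": 80, "yaw": 0},
  ],
)

```text
time: 13.15
tcp_pos: [550.8, -201.2, 159.8]
tcp_rot: [0.708, 0.706, 0.001, 0.002]
ft_force: [1.0, 0.8, -0.8]
opening: 31.5
```

Emit:
carry_out(
  motion=[
    {"x": 21, "y": 38, "z": 0, "yaw": 0},
    {"x": 42, "y": 76, "z": 0, "yaw": 0},
    {"x": 63, "y": 114, "z": 0, "yaw": 0},
    {"x": 84, "y": 152, "z": 0, "yaw": 0},
    {"x": 105, "y": 190, "z": 0, "yaw": 0},
  ],
  hand=45,
)

```text
time: 13.65
tcp_pos: [655.6, -9.0, 157.9]
tcp_rot: [0.707, 0.707, -0.0, 0.0]
ft_force: [0.1, -0.0, -0.4]
opening: 38.7
```

Emit:
carry_out(
  motion=[
    {"x": 21, "y": 38, "z": 0, "yaw": 0},
    {"x": 38, "y": 68, "z": 0, "yaw": 0},
    {"x": 46.5, "y": 83, "z": -15, "yaw": 0},
    {"x": 46.5, "y": 83, "z": -40, "yaw": 0},
    {"x": 46.5, "y": 83, "z": -40, "yaw": 0},
  ],
)

```text
time: 14.15
tcp_pos: [699.0, 72.0, 113.7]
tcp_rot: [0.707, 0.707, -0.003, -0.002]
ft_force: [-0.8, -1.3, -0.1]
opening: 38.4
```

```bash
python3 - <<'E'
from h import *
p,d=look("s7"); st()
P=cloud("side",d); Z=P[:,:,2]
m=((Z>6)&(Z<30)).astype(np.uint8)
k,l,s_,ce=cv2.connectedComponentsWithStats(m)
for i in range(1,k):
    if 80<s_[i,4]<5000 and 150<ce[i][0]<360 and ce[i][1]>90:
        q=P[l==i]; r=cv2.minAreaRect(q[:,:2].astype(np.float32)); print(np.round(ce[i]),s_[i,4],np.round(r[0],1),np.round(r[1],1),round(r[2],1),np.round(np.percentile(q[:,2],[50,95]),1))
E
```

```text
14.2 [699.8  71.  115.7] jaw -0.04 op 38.3 F [-0.   0.2  0.3]
[273. 134.] 1329 [ 551.7 -293.1] [174.1 203.5] 0.2 [16.8 24.4]
[294. 135.] 157 [ 504.5 -293.7] [ 17.9 103. ] 0.2 [16.9 19.1]
[346. 156.] 249 [ 374.5 -207.8] [26.1 75.8] 66.0 [16.4 18.4]
[245. 187.] 243 [610.1 -67.5] [76.  21.9] 89.7 [17.4 18.9]
[281. 190.] 447 [530.4 -67.1] [71.7 37.9] 79.8 [20.1 21.9]
[320. 192.] 113 [446.9 -68.7] [25.8 24.5] 87.7 [16.9 18.7]
[191. 232.] 154 [701.6  72.3] [24.2 23.9] 67.4 [16.9 19.3]
[326. 237.] 702 [442.5  65.4] [58.5 57.5] 2.2 [21.6 23.2]
[304. 324.] 2288 [487.6 269. ] [175.5 175.9] 83.0 [17.1 22.7]
```

View pics/s7.png

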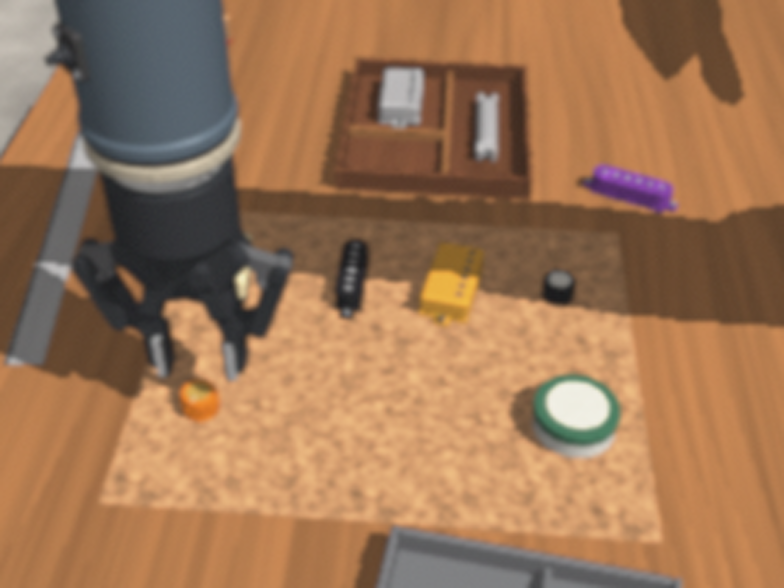

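Emit:
carry_out(
  motion=[
    {"x": 0, "y": 0.5, "z": -15, "yaw": 0},
    {"x": 0, "y": 0.5, "z": -28, "yaw": 0},
    {"x": 0, "y": 0.5, "z": -36, "yaw": 0},
    {"x": 0, "y": 0.5, "z": -39, "yaw": 0},
    {"x": 0, "y": 0.5, "z": -39, "yaw": 0},
  ],
)

```text
time: 14.7
tcp_pos: [701.2, 72.5, 78.5]
tcp_rot: [0.707, 0.707, -0.0, -0.0]
ft_force: [0.4, 0.2, 0.7]
opening: 38.2
```

Emit:
carry_out(
  motion=[
    {"x": 0, "y": 0, "z": 0, "yaw": 0},
  ],
)

```text
time: 14.8
tcp_pos: [701.7, 72.6, 79.4]
tcp_rot: [0.707, 0.707, 0.0, 0.0]
ft_force: [0.0, -0.4, 0.4]
opening: 38.4
```

Now down 5 mm, then close on the knob.

Emit:
carry_out(
  motion=[
    {"x": 0, "y": -0.3, "z": -3, "yaw": 0},
    {"x": 0, "y": -0.3, "z": -5, "yaw": 0},
    {"x": 0, "y": -0.3, "z": -5, "yaw": 0},
  ],
)

```text
time: 15.1
tcp_pos: [701.3, 72.5, 73.8]
tcp_rot: [0.707, 0.707, -0.0, -0.0]
ft_force: [-0.4, 0.7, 0.2]
opening: 38.4
```

Emit:
carry_out(
  motion=[
    {"x": 0, "y": 0, "z": 0, "yaw": 0},
    {"x": 0, "y": 0, "z": 0, "yaw": 0},
    {"x": 0, "y": 0, "z": 0, "yaw": 0},
    {"x": 0, "y": 0, "z": 0, "yaw": 0},
    {"x": 0, "y": 0, "z": 0, "yaw": 0},
  ],
  hand=10,
  force=35,
)

```text
time: 15.6
tcp_pos: [701.5, 72.4, 74.2]
tcp_rot: [0.707, 0.707, 0.0, 0.0]
ft_force: [-0.7, 0.1, 1.9]
opening: 23.8
```

Emit:
carry_out(
  motion=[
    {"x": 0, "y": 0, "z": 5, "yaw": 0},
    {"x": 0, "y": 0, "z": 20, "yaw": 0},
    {"x": 0, "y": 0, "z": 40, "yaw": 0},
    {"x": 0, "y": 0, "z": 65, "yaw": 0},
    {"x": 0, "y": -20, "z": 80, "yaw": 0},
  ],
)

```text
time: 16.1
tcp_pos: [702.2, 55.8, 156.8]
tcp_rot: [0.705, 0.709, 0.002, -0.0]
ft_force: [0.8, 0.4, 0.5]
opening: 23.5
```

Emit:
carry_out(
  motion=[
    {"x": -15, "y": -40, "z": 0, "yaw": 0},
    {"x": -31, "y": -80, "z": 0, "yaw": 0},
    {"x": -47, "y": -120, "z": 0, "yaw": 0},
    {"x": -62, "y": -160, "z": 0, "yaw": 0},
    {"x": -78, "y": -200, "z": 0, "yaw": 0},
  ],
)

```text
time: 16.6
tcp_pos: [622.4, -150.3, 155.0]
tcp_rot: [0.707, 0.707, 0.0, 0.001]
ft_force: [1.2, -0.6, 0.3]
opening: 23.7
```

Emit:
carry_out(
  motion=[
    {"x": -15, "y": -40, "z": 0, "yaw": 0},
    {"x": -28, "y": -70, "z": 0, "yaw": 0},
    {"x": -35, "y": -89, "z": -10, "yaw": 0},
    {"x": -35, "y": -89, "z": -35, "yaw": 0},
    {"x": -35, "y": -89, "z": -50, "yaw": 0},
  ],
)

```text
time: 17.1
tcp_pos: [587.3, -238.3, 103.6]
tcp_rot: [0.708, 0.706, -0.0, -0.0]
ft_force: [0.9, 1.2, -0.4]
opening: 24.1
```

Emit:
carry_out(
  motion=[
    {"x": 0, "y": 0, "z": 0, "yaw": 0},
    {"x": 0, "y": 0, "z": 0, "yaw": 0},
  ],
)

```text
time: 17.3
tcp_pos: [588.6, -236.2, 104.3]
tcp_rot: [0.707, 0.707, -0.0, -0.0]
ft_force: [-0.1, -0.0, -0.4]
opening: 23.7
```

```bash
python3 - <<'E'
from h import *
st(); look("s8",box=(60,200,200,400),f=3.5); st()
E
```

```text
17.3 [ 588.6 -236.2  104.3] jaw 0.06 op 23.7 F [-0.1 -0.  -0.4]
17.35 [ 588.9 -236.3  104.7] jaw 0.06 op 23.9 F [ 1.3 -0.4 -0. ]
```

View pics/s8.png

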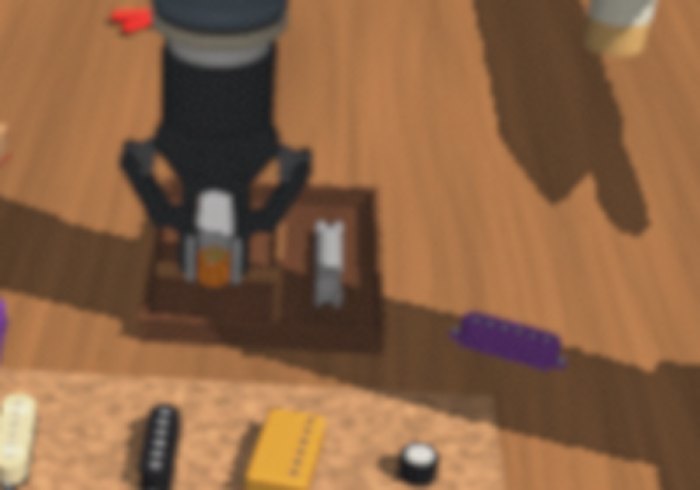

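Emit:
carry_out(
  motion=[
    {"x": 0, "y": 0, "z": -10, "yaw": 0},
    {"x": 0, "y": 0, "z": -18, "yaw": 0},
    {"x": 0, "y": 0, "z": -22, "yaw": 0},
    {"x": 0, "y": 0, "z": -24, "yaw": 0},
    {"x": 0, "y": 0, "z": -25, "yaw": 0},
  ],
)

```text
time: 17.85
tcp_pos: [588.3, -236.6, 78.7]
tcp_rot: [0.707, 0.707, -0.0, -0.0]
ft_force: [-0.2, -0.0, 0.0]
opening: 24.1
```

Emit:
carry_out(
  motion=[
    {"x": 0, "y": 0, "z": 0, "yaw": 0},
    {"x": 0, "y": 0, "z": -0.7, "yaw": 0},
    {"x": 0, "y": 0, "z": -1.3, "yaw": 0},
    {"x": 0, "y": 0, "z": -1.3, "yaw": 0},
  ],
)

```text
time: 18.25
tcp_pos: [588.5, -236.7, 78.2]
tcp_rot: [0.707, 0.707, 0.0, 0.0]
ft_force: [-0.8, 0.4, 4.6]
opening: 23.8
```

Contact at +4.6 N. Releasing and going to the black pickup.

Emit:
carry_out(
  motion=[
    {"x": 0, "y": 0, "z": 0, "yaw": 0},
    {"x": 0, "y": 0, "z": 0, "yaw": 0},
    {"x": 0, "y": 0, "z": 0, "yaw": 0},
  ],
  hand=45,
)

```text
time: 18.55
tcp_pos: [588.4, -236.6, 77.6]
tcp_rot: [0.707, 0.707, -0.0, -0.0]
ft_force: [0.1, 0.1, -0.2]
opening: 38.2
```

Emit:
carry_out(
  motion=[
    {"x": 0, "y": 0, "z": 15, "yaw": 0},
    {"x": 0, "y": 0, "z": 40, "yaw": 0},
    {"x": 2, "y": 20, "z": 75, "yaw": 0},
    {"x": 8, "y": 60, "z": 80, "yaw": 0},
    {"x": 14, "y": 100, "z": 80, "yaw": -0.5},
  ],
)

```text
time: 19.05
tcp_pos: [603.3, -136.7, 160.7]
tcp_rot: [0.711, 0.703, 0.001, 0.002]
ft_force: [0.9, 0.7, -0.0]
opening: 38.3
```

Emit:
carry_out(
  motion=[
    {"x": 4, "y": 35, "z": 0, "yaw": -0.5},
    {"x": 7, "y": 67, "z": 0, "yaw": -0.5},
    {"x": 7, "y": 67, "z": -20, "yaw": -0.5},
    {"x": 7, "y": 67, "z": -40, "yaw": -0.5},
    {"x": 7, "y": 67, "z": -40, "yaw": -0.5},
  ],
  hand=39,
)

```text
time: 19.55
tcp_pos: [608.4, -68.9, 116.6]
tcp_rot: [0.713, 0.701, -0.001, -0.001]
ft_force: [-0.9, -0.4, -0.0]
opening: 33.1
```

```bash
python3 - <<'E'
from h import *
p,d=look("s9"); st()
P=cloud("side",d); Z=P[:,:,2]
m=((Z>6)&(Z<30)).astype(np.uint8)
k,l,s_,ce=cv2.connectedComponentsWithStats(m)
for i in range(1,k):
    if 80<s_[i,4]<5000 and 150<ce[i][0]<360 and ce[i][1]>90:
        q=P[l==i]; r=cv2.minAreaRect(q[:,:2].astype(np.float32)); print(np.round(ce[i]),s_[i,4],np.round(r[0],1),np.round(r[1],1),round(r[2],1),np.round(np.percentile(q[:,2],[50,95]),1))
E
```

```text
19.6 [608.9 -69.5 117.8] jaw -0.98 op 33.5 F [ 0.3 -0.1  0. ]
[182.  99.] 529 [ 840.9 -446.1] [ 54.4 113.6] 68.4 [26.4 29.5]
[289. 133.] 654 [ 524.3 -292.8] [119.5 202. ] 0.1 [16.6 24. ]
[294. 135.] 157 [ 503.8 -292.4] [102.4  17.8] 89.4 [16.7 19.2]
[196. 155.] 194 [ 744.1 -177.6] [22.1 75. ] 3.0 [17.1 18.6]
[345. 156.] 248 [ 377.7 -208.8] [25.4 72.8] 65.8 [16.4 18.6]
[204. 185.] 244 [703.4 -69.4] [22.3 72.1] 3.9 [17.2 19.1]
[246. 187.] 243 [610.  -68.5] [72.1 22. ] 89.5 [17.4 19.4]
[281. 190.] 450 [530.3 -67. ] [71.6 37.7] 79.5 [20.1 21.8]
[320. 192.] 115 [447.5 -67.6] [25.7 25.2] 45.5 [16.6 18.7]
[326. 237.] 696 [442.5  65.4] [58.4 58.4] 6.2 [21.5 23.3]
[304. 324.] 2289 [487.2 269.6] [176.5 175.1] 82.4 [16.8 23. ]
```

View pics/s9.png

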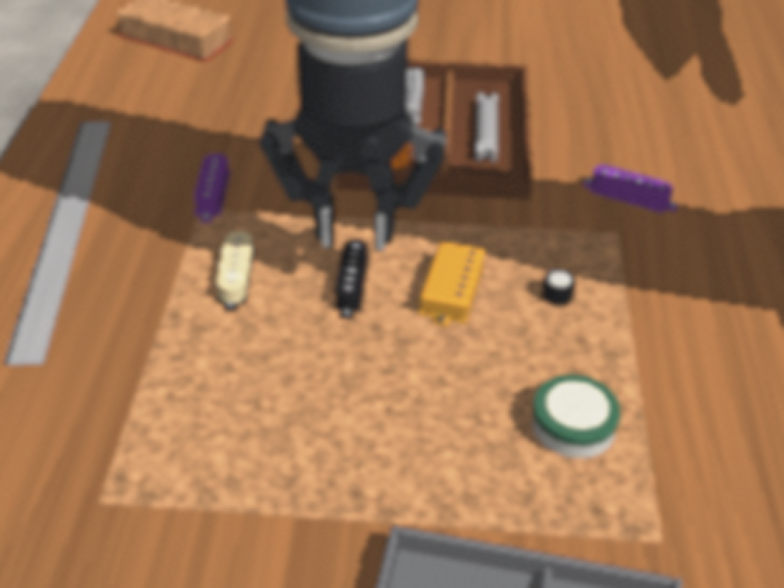

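Emit:
carry_out(
  motion=[
    {"x": 0.6, "y": 0.7, "z": -15, "yaw": 0},
    {"x": 0.6, "y": 0.7, "z": -28, "yaw": 0},
    {"x": 0.6, "y": 0.7, "z": -37, "yaw": 0},
    {"x": 0.6, "y": 0.7, "z": -42, "yaw": 0},
    {"x": 0.6, "y": 0.7, "z": -43.5, "yaw": 0},
  ],
)

```text
time: 20.1
tcp_pos: [609.7, -69.0, 73.4]
tcp_rot: [0.713, 0.701, -0.0, -0.0]
ft_force: [-0.8, 0.4, -0.1]
opening: 33.3
```

Emit:
carry_out(
  motion=[
    {"x": 0, "y": 0, "z": 0, "yaw": 0},
    {"x": 0, "y": 0, "z": 0, "yaw": 0},
    {"x": 0, "y": 0, "z": 0, "yaw": 0},
    {"x": 0, "y": 0, "z": 0, "yaw": 0},
    {"x": 0, "y": 0, "z": 0, "yaw": 0},
  ],
  hand=5,
  force=45,
)

```text
time: 20.6
tcp_pos: [610.1, -68.9, 74.4]
tcp_rot: [0.713, 0.701, 0.0, 0.0]
ft_force: [0.2, 0.6, 0.1]
opening: 20.9
```

Emit:
carry_out(
  motion=[
    {"x": 0, "y": 0, "z": 5, "yaw": 0},
    {"x": 0, "y": 0, "z": 20, "yaw": 0},
    {"x": 0, "y": 0, "z": 40, "yaw": 0},
    {"x": 0, "y": 0, "z": 65, "yaw": 0},
    {"x": -5, "y": 18, "z": 80, "yaw": -0.5},
  ],
)

```text
time: 21.1
tcp_pos: [606.0, -53.9, 157.5]
tcp_rot: [0.718, 0.696, 0.001, 0.002]
ft_force: [0.2, 0.4, -1.6]
opening: 20.8
```

Emit:
carry_out(
  motion=[
    {"x": -12, "y": 40, "z": 0, "yaw": -1},
    {"x": -24, "y": 80, "z": 0, "yaw": -2},
    {"x": -36, "y": 120, "z": 0, "yaw": -3},
    {"x": -48, "y": 160, "z": 0, "yaw": -4},
    {"x": -60, "y": 200, "z": 0, "yaw": -5},
  ],
)

```text
time: 21.6
tcp_pos: [544.6, 150.6, 155.6]
tcp_rot: [0.746, 0.666, 0.001, 0.0]
ft_force: [0.6, 0.2, -0.6]
opening: 20.9
```

Emit:
carry_out(
  motion=[
    {"x": -12, "y": 40, "z": 0, "yaw": -0.7},
    {"x": -20, "y": 70, "z": 0, "yaw": -0.7},
    {"x": -24, "y": 86, "z": -10, "yaw": -0.7},
    {"x": -24, "y": 86, "z": -35, "yaw": -0.7},
    {"x": -24, "y": 86, "z": -50, "yaw": -0.7},
  ],
)

```text
time: 22.1
tcp_pos: [520.8, 235.2, 103.4]
tcp_rot: [0.75, 0.662, -0.0, 0.0]
ft_force: [-0.5, 0.3, -1.1]
opening: 21.1
```

Emit:
carry_out(
  motion=[
    {"x": 0, "y": 0, "z": 0, "yaw": 0},
    {"x": 0, "y": 0, "z": 0, "yaw": 0},
  ],
)

```text
time: 22.3
tcp_pos: [521.5, 234.2, 104.6]
tcp_rot: [0.75, 0.661, -0.0, 0.0]
ft_force: [0.6, 0.2, -1.3]
opening: 20.9
```

```bash
python3 - <<'E'
from h import *
st(); look("sa",box=(90,384,120,400),f=2); look("ta","top",(150,270,70,220),4.5);st()
E
```

```text
22.3 [521.5 234.2 104.6] jaw -7.26 op 20.9 F [ 0.6  0.2 -1.3]
22.4 [521.8 234.6 105.2] jaw -7.24 op 20.8 F [ 0.5  1.  -1.7]
```

View pics/sa.png

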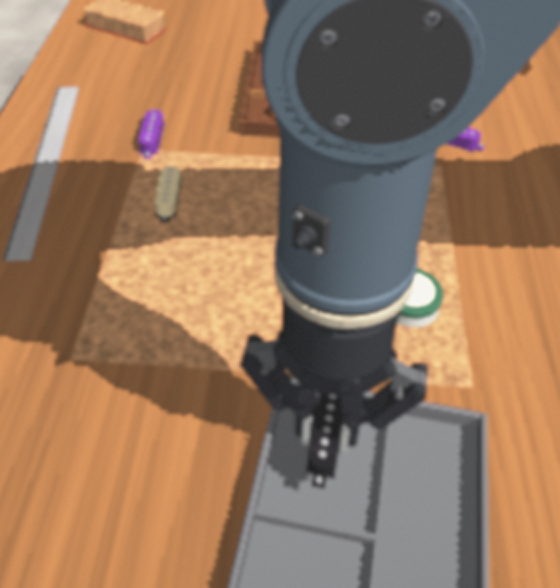

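View pics/ta.png

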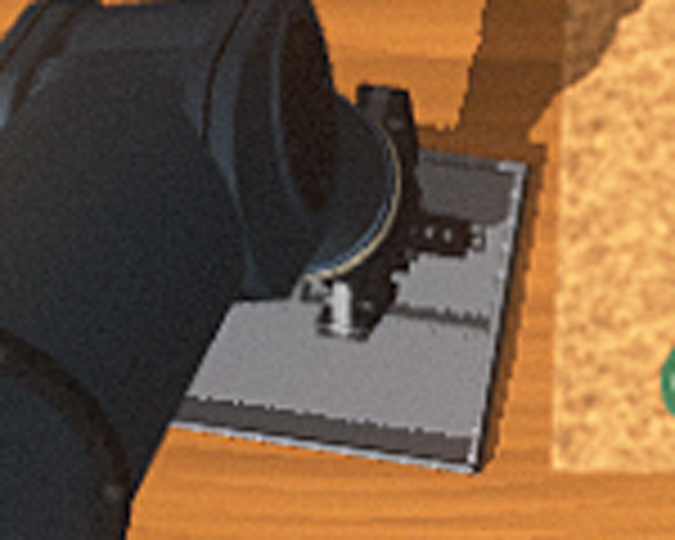

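Emit:
carry_out(
  motion=[
    {"x": 0, "y": 0, "z": -10, "yaw": 0},
    {"x": 0, "y": 0, "z": -18, "yaw": 0},
    {"x": 0, "y": 0, "z": -22, "yaw": 0},
    {"x": 0, "y": 0, "z": -24, "yaw": 0},
    {"x": 0, "y": 0, "z": -25, "yaw": 0},
  ],
)

```text
time: 22.9
tcp_pos: [520.9, 235.0, 78.9]
tcp_rot: [0.75, 0.661, -0.0, -0.0]
ft_force: [-0.5, -0.0, -1.5]
opening: 21.0
```

Emit:
carry_out(
  motion=[
    {"x": 0, "y": 0, "z": 0, "yaw": 0},
    {"x": 0, "y": 0, "z": -0.7, "yaw": 0},
    {"x": 0, "y": 0, "z": -1.5, "yaw": 0},
    {"x": 0, "y": 0, "z": -1.5, "yaw": 0},
  ],
)

```text
time: 23.3
tcp_pos: [521.1, 235.2, 78.1]
tcp_rot: [0.75, 0.661, 0.0, -0.0]
ft_force: [-0.5, 0.5, 4.0]
opening: 20.6
```

Emit:
carry_out(
  motion=[
    {"x": 0, "y": 0, "z": 0, "yaw": 0},
    {"x": 0, "y": 0, "z": 0, "yaw": 0},
    {"x": 0, "y": 0, "z": 0, "yaw": 0},
  ],
  hand=42,
)

```text
time: 23.6
tcp_pos: [521.0, 235.1, 77.7]
tcp_rot: [0.75, 0.661, 0.0, 0.0]
ft_force: [0.0, -0.3, -0.3]
opening: 35.7
```

Emit:
carry_out(
  motion=[
    {"x": 0, "y": 0, "z": 15, "yaw": 0},
    {"x": 0, "y": 0, "z": 40, "yaw": 0},
    {"x": 0, "y": -20, "z": 75, "yaw": 0},
    {"x": -5, "y": -60, "z": 80, "yaw": 0},
    {"x": -15, "y": -105, "z": 80, "yaw": 0},
  ],
)

```text
time: 24.1
tcp_pos: [507.0, 130.3, 159.0]
tcp_rot: [0.749, 0.662, 0.002, 0.001]
ft_force: [1.1, -1.4, -0.6]
opening: 36.0
```

Emit:
carry_out(
  motion=[
    {"x": -10, "y": -42, "z": 0, "yaw": 0},
    {"x": -20, "y": -84, "z": 0, "yaw": 0},
    {"x": -32, "y": -126, "z": 0, "yaw": 0},
    {"x": -45, "y": -165, "z": 0, "yaw": 0},
    {"x": -58, "y": -198, "z": 0, "yaw": 0},
  ],
  hand=45,
)

```text
time: 24.6
tcp_pos: [447.3, -70.0, 157.9]
tcp_rot: [0.75, 0.661, 0.0, 0.0]
ft_force: [0.7, -0.5, 0.3]
opening: 38.5
```

Emit:
carry_out(
  motion=[
    {"x": 0, "y": 0, "z": -15, "yaw": 0},
    {"x": 0, "y": 0, "z": -35, "yaw": 0},
    {"x": 0, "y": 0, "z": -40, "yaw": 0},
    {"x": 0, "y": 0, "z": -40, "yaw": 0},
  ],
)

```text
time: 25.0
tcp_pos: [447.7, -67.9, 117.3]
tcp_rot: [0.75, 0.661, -0.001, -0.001]
ft_force: [0.5, 0.1, 0.4]
opening: 38.4
```

```bash
python3 - <<'E'
from h import *
p,d=look("sb",box=(90,384,120,400),f=2); st()
P=cloud("side",d); Z=P[:,:,2]
m=((Z>6)&(Z<30)).astype(np.uint8)
k,l,s_,ce=cv2.connectedComponentsWithStats(m)
for i in range(1,k):
    if 80<s_[i,4]<5000 and 150<ce[i][0]<360 and ce[i][1]>90:
        q=P[l==i]; r=cv2.minAreaRect(q[:,:2].astype(np.float32)); print(np.round(ce[i]),s_[i,4],np.round(r[0],1),np.round(r[1],1),round(r[2],1),np.round(np.percentile(q[:,2],[50,95]),1))
E
```

```text
25.05 [448.  -67.8 117.8] jaw -7.17 op 38.3 F [1.3 0.6 0.9]
[182.  99.] 544 [ 840.2 -445.2] [ 56.8 114.3] 68.8 [26.7 29.5]
[268. 133.] 1299 [ 551.8 -292.2] [173.5 203.1] 0.0 [16.7 24.2]
[293. 133.] 114 [ 504.5 -291.1] [99.8 17.4] 88.9 [16.7 19.1]
[196. 155.] 195 [ 744.  -177.1] [22.  70.8] 3.0 [16.9 18.9]
[204. 185.] 248 [703.3 -68.1] [22.  72.9] 3.9 [17.4 19.1]
[281. 190.] 446 [530.7 -65.6] [74.2 37.9] 79.6 [20.2 21.8]
[320. 192.] 115 [446.9 -68.1] [24.8 25.7] 23.1 [16.5 19. ]
[326. 237.] 705 [442.2  66. ] [58.8 58. ] 5.5 [21.5 23.3]
[304. 325.] 2284 [487.5 269.3] [176.4 175.2] 82.7 [17.  22.8]
[282. 316.] 633 [521.1 238.3] [77.1 21.9] 82.8 [21.8 23.5]
```

View pics/sb.png

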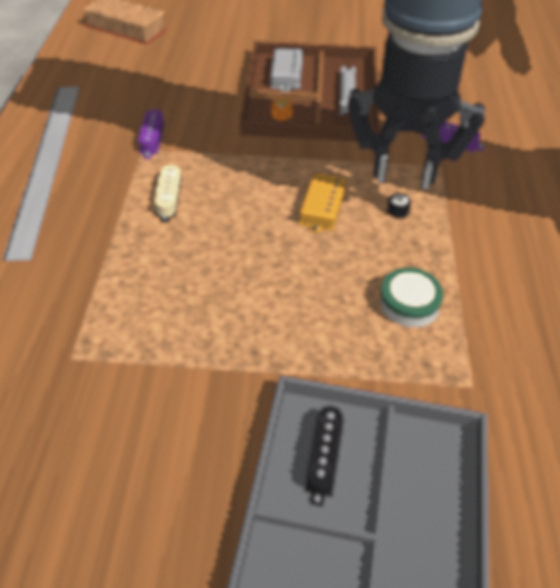

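Emit:
carry_out(
  motion=[
    {"x": 0, "y": -0.5, "z": -15, "yaw": 0},
    {"x": 0, "y": -0.5, "z": -28, "yaw": 0},
    {"x": 0, "y": -0.5, "z": -36, "yaw": 0},
    {"x": 0, "y": -0.5, "z": -41, "yaw": 0},
    {"x": 0, "y": -0.5, "z": -43.5, "yaw": 0},
  ],
)

```text
time: 25.55
tcp_pos: [448.1, -68.3, 74.2]
tcp_rot: [0.75, 0.662, 0.0, 0.0]
ft_force: [0.1, 0.2, 0.1]
opening: 38.7
```

Emit:
carry_out(
  motion=[
    {"x": 0, "y": 0, "z": 0, "yaw": 0},
  ],
)

```text
time: 25.65
tcp_pos: [448.1, -68.4, 74.3]
tcp_rot: [0.75, 0.661, 0.0, -0.0]
ft_force: [1.3, -0.6, -0.1]
opening: 38.8
```

Emit:
carry_out(
  motion=[
    {"x": 0, "y": 0, "z": 0, "yaw": 0},
    {"x": 0, "y": 0, "z": 0, "yaw": 0},
    {"x": 0, "y": 0, "z": 0, "yaw": 0},
    {"x": 0, "y": 0, "z": 0, "yaw": 0},
    {"x": 0, "y": 0, "z": 0, "yaw": 0},
  ],
  hand=10,
  force=35,
)

```text
time: 26.15
tcp_pos: [448.2, -68.4, 74.7]
tcp_rot: [0.75, 0.661, 0.0, 0.0]
ft_force: [-1.1, 0.3, 6.3]
opening: 24.0
```

Emit:
carry_out(
  motion=[
    {"x": 0, "y": 0, "z": 5, "yaw": 0},
    {"x": 0, "y": 0, "z": 20, "yaw": 0},
    {"x": 0, "y": 0, "z": 40, "yaw": 0},
    {"x": 0, "y": 0, "z": 65, "yaw": 0},
    {"x": 5, "y": 18, "z": 80, "yaw": 0},
  ],
)

```text
time: 26.65
tcp_pos: [452.7, -52.3, 156.1]
tcp_rot: [0.751, 0.66, 0.0, 0.001]
ft_force: [0.5, 0.3, -0.7]
opening: 23.9
```

Emit:
carry_out(
  motion=[
    {"x": 9, "y": 40, "z": 0, "yaw": 0},
    {"x": 18, "y": 80, "z": 0, "yaw": 0},
    {"x": 27, "y": 120, "z": 0, "yaw": 0},
    {"x": 36, "y": 160, "z": 0, "yaw": 0},
    {"x": 45, "y": 200, "z": 0, "yaw": 0},
  ],
)

```text
time: 27.15
tcp_pos: [498.0, 151.4, 154.6]
tcp_rot: [0.75, 0.661, 0.0, 0.0]
ft_force: [0.1, -1.0, 0.5]
opening: 23.5
```

Emit:
carry_out(
  motion=[
    {"x": 9, "y": 40, "z": 0, "yaw": 0},
    {"x": 18, "y": 80, "z": 0, "yaw": 0},
    {"x": 26, "y": 120, "z": 0, "yaw": 0},
    {"x": 32, "y": 155, "z": 0, "yaw": 0},
    {"x": 35, "y": 180, "z": 0, "yaw": 0},
  ],
)

```text
time: 27.65
tcp_pos: [532.7, 332.7, 154.3]
tcp_rot: [0.749, 0.662, 0.0, -0.0]
ft_force: [0.1, 0.7, 0.3]
opening: 23.9
```

Emit:
carry_out(
  motion=[
    {"x": 0, "y": 0, "z": -15, "yaw": 0},
    {"x": 0, "y": 0, "z": -35, "yaw": 0},
    {"x": 0, "y": 0, "z": -46, "yaw": 0},
    {"x": 0, "y": 0, "z": -50, "yaw": 0},
    {"x": 0, "y": 0, "z": -50, "yaw": 0},
  ],
)

```text
time: 28.15
tcp_pos: [533.0, 328.9, 104.0]
tcp_rot: [0.75, 0.661, -0.001, 0.0]
ft_force: [-0.6, 0.5, 0.4]
opening: 23.6
```

```bash
python3 - <<'E'
from h import *
st(); look("sc",box=(150,384,120,400),f=2.5); look("tc","top",(150,270,70,220),4.5);st()
E
```

```text
28.15 [533.  328.9 104. ] jaw -7.23 op 23.6 F [-0.6  0.5  0.4]
28.25 [533.4 329.3 104.9] jaw -7.22 op 23.8 F [ 0.1  0.  -0.5]
```

View pics/sc.png

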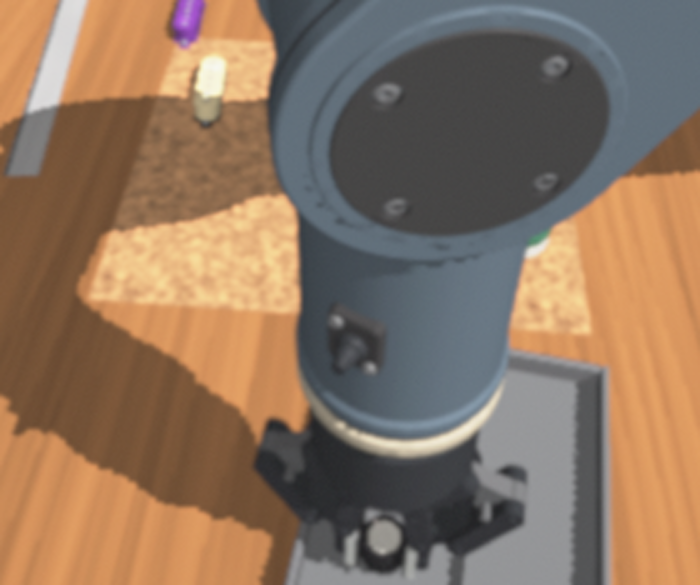

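View pics/tc.png

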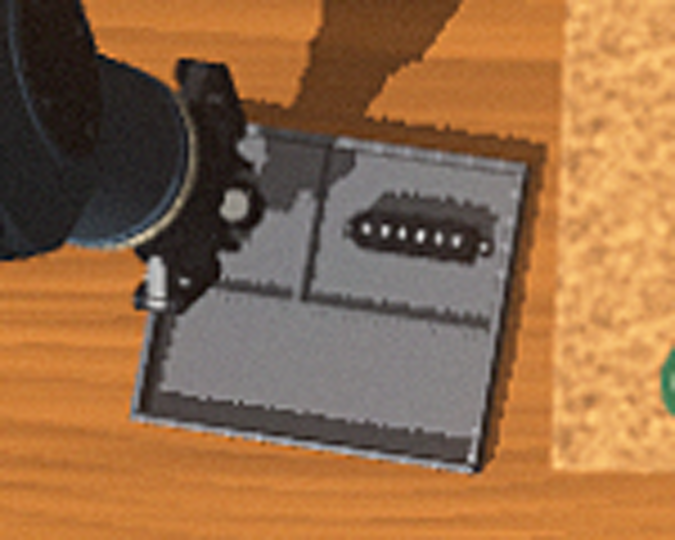

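Both views show the knob upright over the small bay: top crop (235,205), side crop (382,540). The black pickup lies flat in the wide bay, at top crop (415,235). Lowering 26.3 mm.

Emit:
carry_out(
  motion=[
    {"x": 0, "y": 0, "z": -10, "yaw": 0},
    {"x": 0, "y": 0, "z": -18, "yaw": 0},
    {"x": 0, "y": 0, "z": -22, "yaw": 0},
    {"x": 0, "y": 0, "z": -24, "yaw": 0},
    {"x": 0, "y": 0, "z": -25, "yaw": 0},
  ],
)

```text
time: 28.75
tcp_pos: [533.0, 329.5, 78.9]
tcp_rot: [0.75, 0.661, -0.0, 0.0]
ft_force: [0.3, 0.5, -0.7]
opening: 24.2
```

Emit:
carry_out(
  motion=[
    {"x": 0, "y": 0, "z": 0, "yaw": 0},
    {"x": 0, "y": 0, "z": -0.6, "yaw": 0},
    {"x": 0, "y": 0, "z": -1.2, "yaw": 0},
    {"x": 0, "y": 0, "z": -1.2, "yaw": 0},
  ],
)

```text
time: 29.15
tcp_pos: [533.2, 329.7, 78.8]
tcp_rot: [0.75, 0.661, 0.0, -0.0]
ft_force: [-1.8, -1.5, 5.5]
opening: 23.7
```

Emit:
carry_out(
  motion=[
    {"x": 0, "y": 0, "z": 0, "yaw": 0},
    {"x": 0, "y": 0, "z": 0, "yaw": 0},
    {"x": 0, "y": 0, "z": 0, "yaw": 0},
  ],
  hand=45,
)

```text
time: 29.45
tcp_pos: [533.0, 329.7, 78.0]
tcp_rot: [0.75, 0.661, -0.0, -0.0]
ft_force: [0.5, 0.9, -0.7]
opening: 38.5
```

Emit:
carry_out(
  motion=[
    {"x": 0, "y": 0, "z": 15, "yaw": 0},
    {"x": 0, "y": 0, "z": 40, "yaw": 0},
    {"x": 0, "y": 20, "z": 80, "yaw": 0},
    {"x": -10, "y": 60, "z": 110, "yaw": 0},
    {"x": -20, "y": 100, "z": 140, "yaw": 0},
  ],
)

```text
time: 29.95
tcp_pos: [513.7, 428.4, 219.9]
tcp_rot: [0.751, 0.661, 0.001, 0.0]
ft_force: [0.8, 0.8, -0.0]
opening: 38.4
```

Emit:
carry_out(
  motion=[
    {"x": -25, "y": 35, "z": 20, "yaw": 5},
    {"x": -50, "y": 70, "z": 40, "yaw": 10},
    {"x": -80, "y": 105, "z": 50, "yaw": 15},
    {"x": -105, "y": 140, "z": 50, "yaw": 20},
    {"x": -130, "y": 170, "z": 50, "yaw": 25},
  ],
)

```text
time: 30.45
tcp_pos: [381.8, 599.8, 268.7]
tcp_rot: [0.587, 0.809, 0.001, -0.0]
ft_force: [0.5, -0.5, -1.1]
opening: 38.6
```

Emit:
carry_out(
  motion=[
    {"x": 0, "y": 0, "z": 0, "yaw": 0},
    {"x": 0, "y": 0, "z": 0, "yaw": 0},
    {"x": 0, "y": 0, "z": 0, "yaw": 0},
  ],
)

```text
time: 30.75
tcp_pos: [384.5, 596.9, 267.6]
tcp_rot: [0.59, 0.807, 0.0, 0.001]
ft_force: [1.0, -0.7, -0.5]
opening: 38.4
```

```bash
python3 - <<'E'
from h import *
st(); p,d=look("sd",box=(0,384,0,512),f=1.5); pt,dt=look("td","top",(110,262,95,420),2.46);st()
for n,dd in(("side",d),("top",dt)):
    P=cloud(n,dd)
    for nm,c,hh in (("humb",(589,-333),25),("tail",(505,-294),19),("amber",(589,-237),22),("blkpk",(521,235),22),("blkknob",(533,330),22),("gold",(530,-67),21),("cream",(703.5,-70),18),("tin",(442.5,65),22)):
        m=(np.hypot(P[:,:,0]-c[0],P[:,:,1]-c[1])<46)&(abs(P[:,:,2]-hh)<6)
        q=P[m]
        if nm in("tail","humb","amber","blkpk","blkknob"): q=q[abs(q[:,0]-c[0])<25]
        if len(q)>10:
            print(n,nm,len(q),np.round((np.percentile(q,2,axis=0)+np.percentile(q,98,axis=0))/2,1)[:2],"ztop",np.round(np.median(q[:,2]),1))
E
```

```text
30.75 [384.5 596.9 267.6] jaw 17.69 op 38.4 F [ 1.  -0.7 -0.5]
30.85 [384.8 596.8 267.4] jaw 17.66 op 38.6 F [ 1.  -0.6  0.5]
side humb 200 [ 588.  -330.9] ztop 24.0
side tail 128 [ 503.9 -293.6] ztop 17.0
side amber 104 [ 587.4 -220.1] ztop 20.8
side blkpk 558 [520.9 235.8] ztop 22.1
side blkknob 285 [532.8 328.7] ztop 22.0
side gold 381 [530.5 -66.2] ztop 20.3
side cream 212 [703.3 -68.8] ztop 17.7
side tin 612 [442.3  65.7] ztop 21.7
top humb 408 [ 587.6 -334.7] ztop 25.3
top tail 256 [ 505.8 -294.3] ztop 18.7
top amber 136 [ 589.8 -235.8] ztop 22.0
top blkpk 236 [521.  232.3] ztop 22.9
top blkknob 126 [535.1 333. ] ztop 22.1
top gold 424 [529.1 -67.3] ztop 21.4
top cream 236 [702.7 -70. ] ztop 18.3
top tin 453 [443.   62.8] ztop 22.9
```

View pics/sd.png

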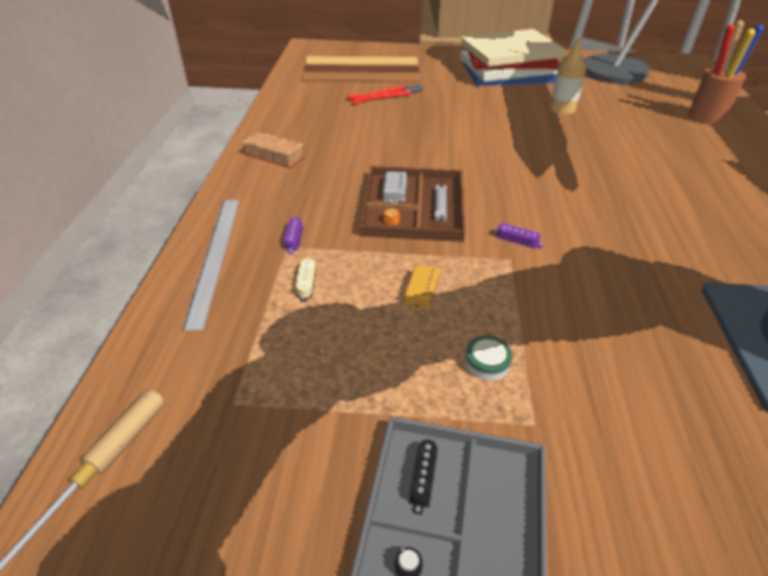

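View pics/td.png

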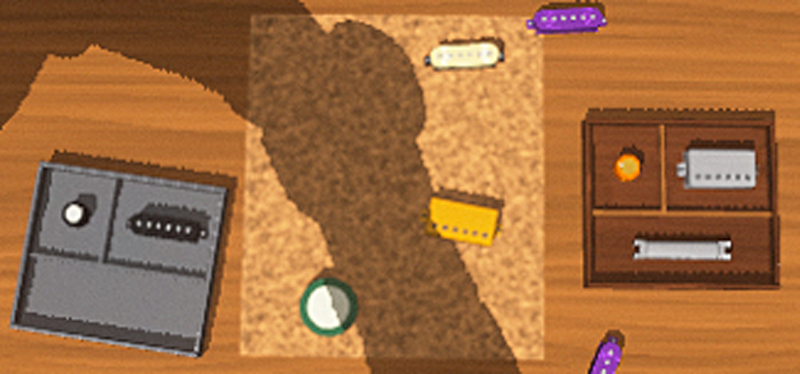

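Both pictures show all five parts flat and upright in their bays. The gold pickup, cream pickup and tin haven't moved, and the arm is clear. Handing in.

```bash
python3 - <<'E'
from h import *
print(robot.hand_in()); st()
E
```

```text
the job is handed in; nothing more can be done
None
the job is handed in; nothing more can be done
```

I placed all five parts and handed the job in at about 31 s of the 104 s allowed. No verdict was given. The chrome humbucker, tailpiece and amber knob are in the wooden tray, and the black pickup and black knob are in the grey tray. Each part was lowered until the wrist force showed light contact, then released. The tailpiece pressed hardest, at about 24 N for a moment.

- **Final check of the parts:** both cameras showed each part upright near the middle of its own bay. In the top view their tops were within about 1 mm of the flat-on-floor height.
- **Parts to leave alone:** the gold pickup, cream pickup and tin were within about 2 mm of where they started. The purple look-alikes were not touched.
- **Where the views disagreed:** the two cameras differed by 2–4 mm on most positions. The side view read the tailpiece top about 2 mm low (17 mm instead of 19). It also put the amber knob about 15 mm off in y, because the tray wall was mixed into that reading. The pictures and the top view both show these two parts in place.

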